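# Draw the end panel of a paper chest tight with its cam lock

## Robot

A 6-joint arm with a two-finger parallel gripper is mounted at the origin on the work surface. World frame = base frame: x ahead of the robot, y to its left, z up, the work surface at z = 0. Lengths are in m, angles in degrees, forces in N, time in s.
With the tool pointing down it reaches from about 0.35 to 0.85 m from the base axis. Payload 8.1 kg.
Tool frame: the origin (TCP) lies at the very end of the fingers, on their centre line; the grasp point (between the pads) lies 19 mm behind it; z points along the fingers, y is the direction in which the jaws open and shut (so a half turn about z gives the same grasp; the last joint's range is limited). The gripper opens to 85 mm and grips with 20 to 120 N. Pads are 22 mm wide; open, the fingers measure 114 mm over their backs; the gripper's body (76 mm by 85 mm) begins 54 mm behind the grasp point. The pads swing forward as they close: fully open they stand 13 mm farther back than shut.
Start: joints at [60.596, 7.471, 85.268, -0, 87.261, -4.893], TCP at [0.249, 0.546, 0.211] pointing down, gripper open.
Joint ranges: [-169.43, 169.43], [-51.17, 129.36], [1.28, 143.12], [-76.62, 256.62], [0, 156.53], [-152.29, 152.29]. Speed limits (degrees/s): [136.94, 136.94, 159.86, 180, 180, 180].

## Interface

Orientations are given as a 3x3 rotation matrix whose columns are the frame's x, y, z axes.
In Python, from rig import env gives the robot as it stands. The module is installed in compiled form; this text tells all that it offers.
- The arm moves only by the shell command python3 -m crank 'ROWS'. ROWS is JSON, one flat list of numbers, 7 for each row, row after row: the shift along the tool's x, y, z normalised to -1 to 1, where 1 is 150 mm, then the turn, a rotation vector about the tool's x, y, z normalised to -1 to 1, where 1 is 2 rad, then the opening, from 0 (shut) to 1 (fully open). In form: [x, y, z, wx, wy, wz, jaw, x, y, z, wx, wy, wz, jaw, ...]. A call has 1 to 12 rows; each row is the pose to reach, as a shift and turn from the pose measured when the call began, along the tool's axes at that moment; what a row does not reach only later rows make up. A row lasts 1/10 s, in which the tool goes at most 50 mm and 8.59 degrees, less where a joint would pass 70% of its speed; a pose out of reach is approached as far as the arm can. A call with a number of a shift or a turn outside -1 to 1 is refused whole. A call with a gripper value outside its range is refused whole. The fingers move at their own pace and stop on an object; the grip force is fixed at half the most. Time passes only in rows, so rows that repeat a pose let the fingers close. It gives the time, the measured TCP pose, the force and the opening at its end, in the units of the state.
- env.observe(): the state, without advancing time (a new reading comes with each control period).
- env.camera(name): name is "scene" or "top" or "wrist"; returns the picture (480x640x3 uint8, blue, green, red); there is no depth.
- env.get_calibration(name): a dict with "fx", "fy", "cx", "cy" (pixels), "world_to_cam" (4x4, takes a point from world to camera coordinates). Camera axes: x right, y down, z forward; pixel columns grow to the right and rows downward; lengths in m; the calibration is good to about 2 mm. The wrist camera is an equidistant fisheye: a pixel r from the principal point sees the ray r / f radians off the axis. A picture is of the moment at which its call begins: read the wrist's pose just before it. get_calibration takes no time and is no camera call; for the wrist camera it gives the pose at the moment of the call.
- env.sign_off(): hands the job in, once; it reports no verdict.
Trained networks look in the newest picture that a camera, given by its name, has taken for a name from the list of things; names that differ only in an ending like _2 or _b are one class to them, and where a whole thing is asked for, a point or a joint stands for the part that bears it (a point fixed in the world has none). Each returns a list of dicts, best first, with "conf" (0 to 1); they miss things now and then, are a little off and sometimes report something else, mostly with a low value. They report only what shows in the picture. A call takes as long as a camera call. They do not tell look-alikes from the thing itself.
- env.boxes_of(camera, query): "centre" ([x, y, z] in m, in world coordinates, good to about 4 mm: the middle of the surface that is visible of it).
- env.silhouettes(camera, query): "region" (480x640 bool, what is visible of it).
- env.tip_of(camera, query): "centre" ([x, y, z] in m, in world coordinates, good to about 4 mm: a listed point, or the origin of a listed thing).
The state is a dict: "clock": time; "qpos": joint angles; "dq": joint speeds; "effort": joint torques, N m; "ee_pos": TCP position; "tcp_rot": TCP orientation; "ft_force": force on the tool from outside, world axes, zero at the start; "torque": the same for the moment, N m; "gripper_width": finger opening in m.
Only numpy, scipy, OpenCV 4.12 (cv2) and the standard library are available. Lean on these libraries where they do the work, as an engineer would, in place of code of your own. Each camera call takes 0.05 s, during which the arm holds its last target.

## Task

The end panel of the flat-pack paper chest stands off from the base panel on its bolt and dowels: push it along until it is up against the black rubber seal. Then take the flat-blade screwdriver out of the tool block and turn the slotted cam next to that panel clockwise until it has drawn the panel tight and holds it there, and stand the screwdriver back upright in the block. Leave everything else on the bench where it is.

Things in the scene. Friction and masses are not known exactly. Their poses are not given: they have to be found in the camera images.
- base: Base panel of the chest: white board lying flat, 280 x 250 x 30 mm, held fast. Origin: middle of its near edge (facing the end panel), at bench level; x runs from that edge into the board, y along the edge, z up. Two 35 mm cam locks in its top, on the centre line: the one to turn lies 40 mm in from the near edge; a twin 40 mm from the far edge is for another panel and does not turn.
- endpanel (a joint): Gap in m between the end panel and the base panel's near edge: 0.014 to 0.024 at the start, 0 = touching. The end panel is an upright white board 22 mm thick, 250 mm wide, 90 mm high; it slides only along the base's x, on two wooden dowels and a steel bolt that enter bores in the edge, and drags with about 3 N.
- push_point (a point): Point on the end panel's outer face (away from the base panel), midway along it, 50 mm above the bench. Axes as the base's: push along the base's x.
- cam_centre (a point): Centre of the cam to turn, at its top: a slotted steel disc 34 mm across, flush with the base panel's top, 30 mm above the bench. A straight slot 3.2 mm wide, 6 mm deep runs right across it. Axes as the base's: they do not turn with the cam. At the start the slot lies along the base's y axis or up to 0.4 rad clockwise of it, seen from above: look, or feel for it with the blade.
- driver: Flat-blade screwdriver standing upright in the tool block, about 0.11 kg. Origin: middle of the blade tip, z up the shaft, x along the blade's width. Blade 12 mm wide (x), 2 mm thick (y); 8 mm round shaft; from 66 to 136 mm above the tip a flat-sided handle, 30 mm (x) by 24 mm (y), black with a grey end. In the block its handle rests on the block's top and the tip hangs 9 mm above the bench.
- block: Plywood tool block, fixed, 200 (x) x 64 (y) x 75 mm high, origin under its centre, left or right of the chest. Three 18 mm square holes go through it from the top, at x = -65, 0 and +65 mm on its centre line. The flat-blade screwdriver stands in one outer hole, another screwdriver in the other; the middle one is empty.
- seal: Black rubber seal along the base panel's near edge, 18 mm high, standing 4 mm proud. It stops the end panel softly at a gap of 0.004 m and pushes back about 1.8 N for each mm beyond, so a panel pushed by hand alone springs back over 2 mm when let go. Origin at the edge, bench level.
- bolt_head (a point): Steel bolt (9 mm round head) on the end panel. The head must be inside the cam (gap below 0.006 m) before the cam turns, else the cam shuts in front of it. Counted clockwise from the slot lying along the base's y, the cam grabs the head at 0.6 to 1 rad, has drawn the panel home at 1.4 and stops hard at 1.8. It takes up to 0.2 N m; let go before 1.4 it may spring back.
- crossdriver: Another screwdriver (cross point) in the block: round black waisted handle 24 mm across and 80 mm high, 6 mm shaft, tip 66 mm below the handle; not needed. Origin at its tip.
- partstray: Open grey plastic tray 200 x 120 x 35 mm with spare bolts and dowels; origin under its centre. Bystander.
- measure: Tape measure, 70 x 45 x 60 mm high, lying on the base panel; origin under its centre. Bystander.
- tape: Roll of packing tape, 110 mm across, 48 mm high; origin under its centre. Bystander.
- stapler: Stapler, 130 x 34 x 53 mm high; origin under its centre. Bystander.
- mallet: Rubber mallet lying on its side, about 290 mm long, 60 mm high; origin under its middle. Bystander.
- bottle: Blue drinking bottle, 68 mm across, 200 mm high; origin under its centre. Bystander.
Mind the look-alikes: they are no part of the job. Leave any red look-alike of the driver alone.

How it is judged (in metres and radians):
On the way, in this order (a step that is already met when the one before it is completed fails the run):
1. the end panel is pushed up to the seal (gap under 6 mm) (value of joint endpanel below 0.006 m), for 0.1 s.
2. the panel is drawn tight (gap under 1.2 mm) with the flat-blade screwdriver in the cam (value of joint endpanel below 0.0012 m and contact force between driver and base above 0.3 N).
At the end, for the whole second after the job is handed in: The cam holds the end panel drawn up to within 1.2 mm of the base panel's edge with nothing touching it, and the flat-blade screwdriver stands at rest, upright and fully down, in any hole of the tool block (value of joint endpanel below 0.0012 m and y of driver in the frame of block between -0.012 and 0.012 m and x of driver in the frame of block between -0.08 and 0.08 m and z of driver in the frame of block below 0.02 m and angle between driver's own z axis and vertical below 0.15 rad and linear speed of driver below 0.03 m/s).
It fails at once if another thing on the bench is shifted by more than 30 mm (distance of any of crossdriver, partstray, measure, tape, stapler, mallet, bottle from where it was at the start of the episode above 0.03 m).
It also fails if it takes over 64 s, if anything falls off the work surface, if the arm or the gripper's body presses on something with over 40 N, if the wrist force passes 120 N, or if a joint passes its speed limit or range.

## Working session

There is one attempt and no reset: what is moved stays moved. The work goes in short steps, Python scripts to look and compute and a shell command to move; the robot and the scene stay as the last step left them, time stands still between calls to the robot, and variables do not carry over. Pictures are saved under pics/ and viewed, and the job is handed in when it is done.

```bash
mkdir -p pics; ls
python3 - <<'E'
from rig import env
import cv2
s=env.observe(); print(s)
for n in ("scene","top","wrist"):
    cv2.imwrite(f"pics/{n}0.png",env.camera(n))
    c=env.get_calibration(n); print(n,c)
E
```

```text
pics
{'clock': 0.0, 'qpos': array([ 6.05956019e+01,  7.51528206e+00,  8.53306861e+01, -1.61533444e-03,
        8.72620567e+01, -4.89379790e+00]), 'dq': array([ 0.01373653, -0.02106846, -0.06315969,  0.05717369, -0.08903663,
        0.04039857]), 'effort': array([ 1.22539899e-03, -5.69390881e+01, -5.00566542e+01, -9.65839104e-05,
        1.42622300e-02,  2.57358482e-05]), 'ee_pos': array([0.24861676, 0.54540563, 0.21002918]), 'tcp_rot': array([[-9.09885044e-01,  4.14859489e-01, -9.01136754e-04],
       [ 4.14860446e-01,  9.09883546e-01, -1.65633034e-03],
       [ 1.32785145e-04, -1.88091620e-03, -9.99998222e-01]]), 'ft_force': array([ 0.22510153, -0.43745188,  0.07201405]), 'torque': array([-0.015927  ,  0.0520043 ,  0.02330562]), 'gripper_width': 0.08507010759936973}
scene {'fx': 604.1299752539676, 'fy': 604.1299752539676, 'cx': 328.1069895586422, 'cy': 237.60129501899013, 'world_to_cam': array([[-0.64673842,  0.76267754, -0.00723778,  0.34478987],
       [ 0.46928563,  0.39043027, -0.79204495, -0.19043244],
       [-0.60124905, -0.51564249, -0.61041986,  1.75679498],
       [ 0.        ,  0.        ,  0.        ,  1.        ]])}
top {'fx': 457.12541186611475, 'fy': 457.12541186611475, 'cx': 319.7290889826046, 'cy': 235.30830604174076, 'world_to_cam': array([[ 0.02116923, -0.99958906,  0.01932793, -0.01643821],
       [-0.9859753 , -0.02407416, -0.1651458 ,  0.52887931],
       [ 0.16554324, -0.01556085, -0.98607976,  1.31839391],
       [ 0.        ,  0.        ,  0.        ,  1.        ]])}
wrist {'fx': 371.64829954431775, 'fy': 371.64829954431775, 'cx': 321.2014764655862, 'cy': 239.43482400984087, 'world_to_cam': array([[ 0.41517139,  0.90974263, -0.00103575, -0.59962866],
       [ 0.86881616, -0.39615598,  0.2970167 , -0.03803932],
       [ 0.26979843, -0.12421271, -0.95487172,  0.37887016],
       [ 0.        ,  0.        ,  0.        ,  1.        ]])}
```

View pics/scene0.png

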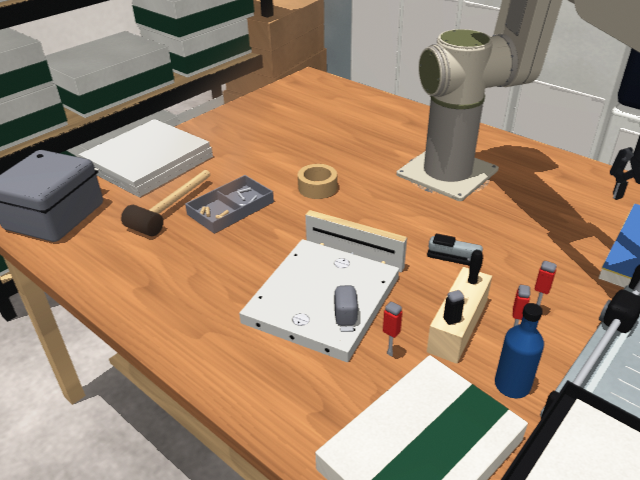

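View pics/top0.png

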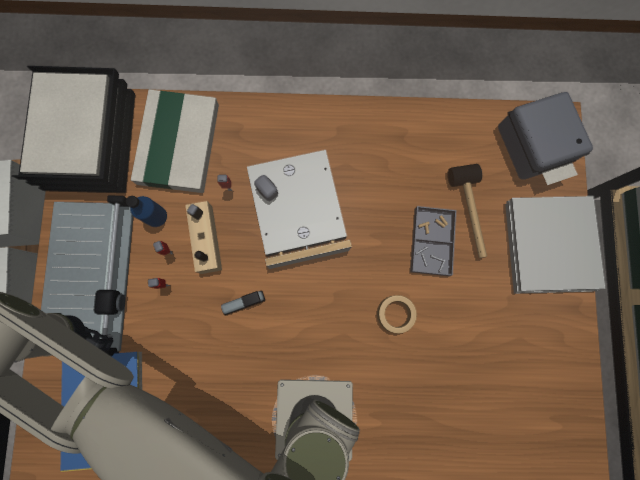

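View pics/wrist0.png

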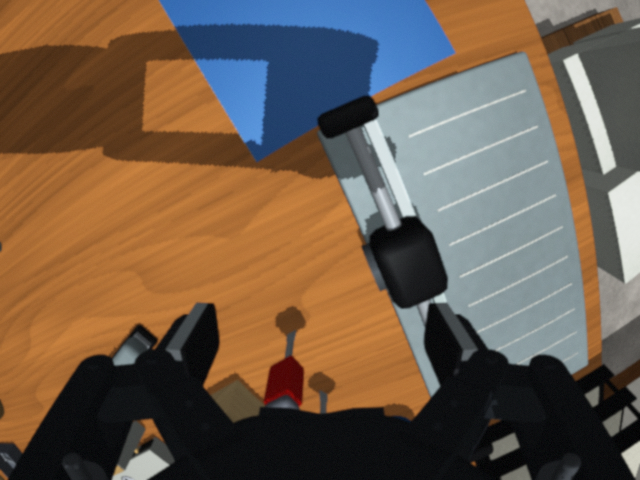

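The top view shows the base board at about (297,205) with its end panel on the robot side (308,253). The cam to turn is near (303,232). The block is at (202,237), with one driver at (195,211) and one at (201,257). Red look-alikes stand outside the block.

```bash
cat > h.py <<'E'
from rig import env
import numpy as np, cv2
def px2w(cam,u,v,z,c=None):
    c=c or env.get_calibration(cam); M=c["world_to_cam"];R=M[:3,:3];t=M[:3,3];o=-R.T@t
    a=(np.array([u,v])-[c["cx"],c["cy"]])/c["fx"]
    if cam=="wrist":
        r=np.hypot(*a); d=np.array([*(a*np.sin(r)/max(r,1e-9)),np.cos(r)])
    else: d=np.array([*a,1.])
    d=R.T@d; return o+d*(z-o[2])/d[2]
def w2px(cam,p,c=None):
    c=c or env.get_calibration(cam); q=c["world_to_cam"]@np.array([*p,1.]);
    if cam=="wrist":
        h=np.hypot(q[0],q[1]); r=np.arctan2(h,q[2]); return np.array([c["cx"],c["cy"]])+c["fx"]*r*q[:2]/max(h,1e-9)
    return np.array([c["cx"],c["cy"]])+c["fx"]*q[:2]/q[2]
E
python3 - <<'E'
from h import *
np.set_printoptions(precision=4,suppress=True)
for cam in ("top","scene"):
  env.camera(cam)
  for q in ("base","push_point","cam_centre","driver","crossdriver","block","bolt_head"):
    print(cam,q,[(np.round(d["centre"],4).tolist(),round(d["conf"],2)) for d in env.tip_of(cam,q)])
im=env.camera("top")
cv2.imwrite("pics/topz.png",cv2.resize(im[140:300,170:370],None,fx=4,fy=4,interpolation=cv2.INTER_CUBIC)[:,:800])
im=env.camera("scene")
cv2.imwrite("pics/scz.png",cv2.resize(im[200:370,235:500],None,fx=3,fy=3,interpolation=cv2.INTER_CUBIC))
E
```

```text
top base [([0.501, 0.0358, -0.0025], 0.78)]
top push_point [([0.5169, 0.343, 0.0032], 0.17)]
top cam_centre [([0.5391, 0.0437, 0.0263], 0.96)]
top driver [([0.5789, 0.3577, 0.0089], 0.69), ([0.3685, 0.4518, -0.0007], 0.49), ([0.672, 0.2788, -0.0022], 0.47), ([0.4757, 0.4465, -0.0011], 0.45)]
top crossdriver [([0.4536, 0.3251, 0.0083], 0.42)]
top block [([0.5143, 0.3448, 0.001], 0.75), ([0.5188, 0.041, 0.0173], 0.35)]
top bolt_head [([0.5187, 0.0406, 0.0167], 0.95)]
scene base [([0.3284, 0.2238, 0.004], 0.65), ([0.5023, 0.0346, -0.0025], 0.58)]
scene push_point [([0.4608, 0.028, 0.048], 0.7)]
scene cam_centre [([0.5447, 0.0429, 0.0309], 0.67)]
scene driver [([0.4755, 0.4513, 0.0054], 0.81), ([0.6733, 0.2772, -0.0069], 0.8), ([0.3741, 0.4459, -0.0023], 0.59)]
scene crossdriver []
scene block [([0.5138, 0.3415, -0.0017], 0.95)]
scene bolt_head [([0.5187, 0.0391, 0.0113], 0.69), ([0.6655, 0.1655, 0.0281], 0.42)]
```

View pics/topz.png

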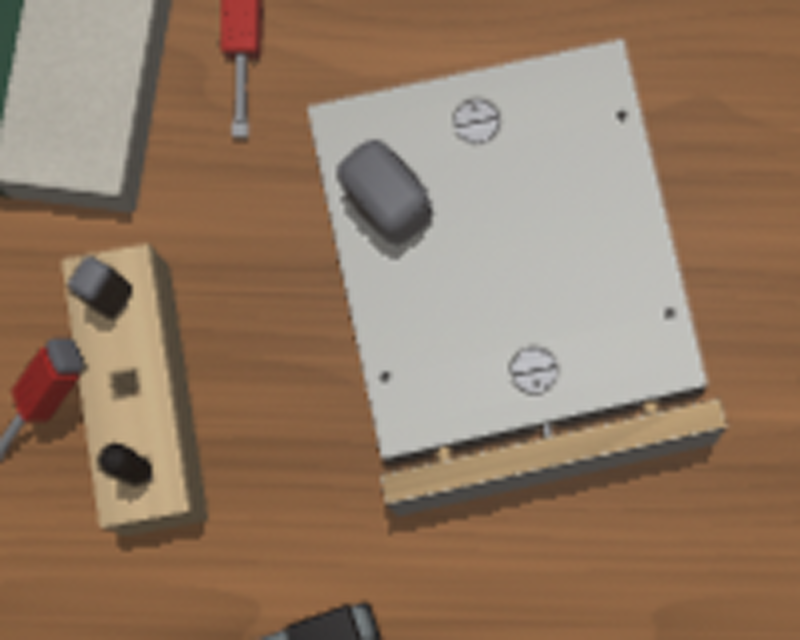

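View pics/scz.png

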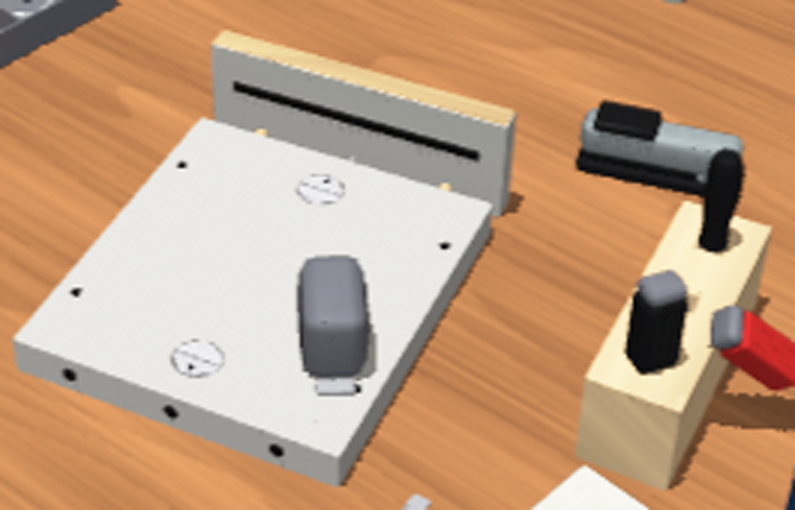

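Run:
```python
from h import *
np.set_printoptions(precision=4,suppress=True)
g=lambda x,y,z:px2w("top",170+x/4-0.375,140+y/4-0.375,z)
B=[g(*p,0.03) for p in [(309,106),(624,40),(706,387),(384,457)]]
fl,fr,nr,nl=B; 
print("base",*B,sep="\n"); print([np.linalg.norm(a-b) for a,b in ((fl,fr),(fr,nr),(nr,nl),(nl,fl))])
ex=(fl+fr-nl-nr); print("xdir",np.degrees(np.arctan2(ex[1],ex[0]))); ey=nl-nr+fl-fr; print("ydir",np.degrees(np.arctan2(ey[1],ey[0])))
print("mid near",(nl+nr)/2)
print("cam",g(534,370,.03),"twin",g(476,120,.03))
K=[g(*p,0.075) for p in [(63,262),(149,246),(190,513),(102,526)]]
print("block",*K,np.mean(K,0),[np.linalg.norm(K[i]-K[i-1]) for i in range(4)])
d=K[0]+K[1]-K[2]-K[3];print(np.degrees(np.arctan2(d[1],d[0])))
print("hole",g(125,383,.075))
print("slot ends", g(511,370,.03),g(557,373,.03))
```

```text
base
[0.742  0.2244 0.03  ]
[ 0.8021 -0.0172  0.03  ]
[ 0.5302 -0.0842  0.03  ]
[0.4714 0.1557 0.03  ]
[np.float64(0.24894388919702234), np.float64(0.28006330442391586), np.float64(0.24700800134318832), np.float64(0.27925788262620904)]
xdir 14.041359964265979
ydir 103.86612895597351
mid near [0.5008 0.0357 0.03  ]
cam [0.54   0.0456 0.03  ] twin [0.7344 0.0956 0.03  ]
block [0.6039 0.3913 0.075 ] [0.6175 0.3294 0.075 ] [0.4222 0.2881 0.075 ] [0.4114 0.3502 0.075 ] [0.5138 0.3397 0.075 ] [np.float64(0.1968390375497793), np.float64(0.06337102643953882), np.float64(0.19970742213084827), np.float64(0.06301104892295893)]
12.00752573536693
hole [0.5153 0.3404 0.075 ]
slot ends [0.5396 0.0629 0.03  ] [0.5381 0.0283 0.03  ]
```

```bash
cat >> h.py <<'E'
from scipy.spatial.transform import Rotation as Ro
def go(p,yaw_y,n=None):
    """numbers for a call: target TCP p, tool down, tool y axis at yaw_y deg"""
    s=env.observe(); R=s["tcp_rot"]; a=np.radians(yaw_y)
    y=np.array([np.cos(a),np.sin(a),0]); z=np.array([0,0,-1.]); T=np.c_[np.cross(y,z),y,z]
    d=R.T@(np.array(p)-s["ee_pos"]); w=Ro.from_matrix(R.T@T).as_rotvec()
    print("xyz",np.round(d/.15,4),"w",np.round(w/2,4),"dist",round(np.linalg.norm(d),4),"deg",round(np.degrees(np.linalg.norm(w)),1))
def st():
    s=env.observe(); y=s["tcp_rot"][:,1]
    print("t",round(s["clock"],2),"p",np.round(s["ee_pos"],4),"yawy",round(np.degrees(np.arctan2(y[1],y[0])),2),"tilt",np.round(s["tcp_rot"][:2,2],4),"F",np.round(s["ft_force"],2),"M",np.round(s["torque"],3),"w",round(s["gripper_width"],4),"q",np.round(s["qpos"],1))
E
python3 - <<'E'
from h import *
M=env.get_calibration("wrist")["world_to_cam"];o=-M[:3,:3].T@M[:3,3]
s=env.observe();print("cam in tool",s["tcp_rot"].T@(o-s["ee_pos"]),"axis",s["tcp_rot"].T@M[2,:3])
st()
go([0.42,0.016,0.2],104)
E
```

```text
cam in tool [ 0.07598251  0.00026819 -0.16219653] axis [-2.97135777e-01  3.39227203e-04  9.54835177e-01]
t 1.05 p [0.2489 0.5459 0.2111] yawy 65.49 tilt [-0. -0.] F [ 0.08 -0.94 -0.78] M [ 0.021 -0.018  0.038] w 0.0855 q [60.6  7.5 85.3 -0.  87.3 -4.9]
xyz [-2.5036 -2.7411  0.0739] w [-0.     -0.     -0.3361] dist 0.557 deg 38.5
```

```bash
python3 -m crank '[-0.92,-1,0,0,0,-0.336,0, -0.92,-1,0,0,0,-0.336,0, -0.92,-1,0,0,0,-0.336,0, -0.92,-1,0,0,0,-0.336,0, -0.92,-1,0,0,0,-0.336,0]'
python3 - <<'E'
from h import *
st(); go([0.42,0.016,0.18],104)
cv2.imwrite("pics/w1.png",env.camera("wrist"))
E
```

```text
clock: 1.55
ee_pos: [0.3134, 0.3489, 0.2112]
tcp_rot: [[-0.97, -0.245, 0.001], [-0.245, 0.97, -0.001], [-0.001, -0.001, -1.0]]
ft_force: [-0.4, -0.2, 0.2]
gripper_width: 0.0124
t 1.55 p [0.3134 0.3489 0.2112] yawy 104.15 tilt [ 0.0009 -0.0009] F [-0.37 -0.23  0.17] M [0.047 0.021 0.025] w 0.0124 q [ 4.190e+01 -1.330e+01  1.053e+02 -1.000e-01  8.800e+01 -6.230e+01]
xyz [-0.1466 -2.3257  0.211 ] w [-0.0005  0.0003  0.0013] dist 0.351 deg 0.2
```

View pics/w1.png

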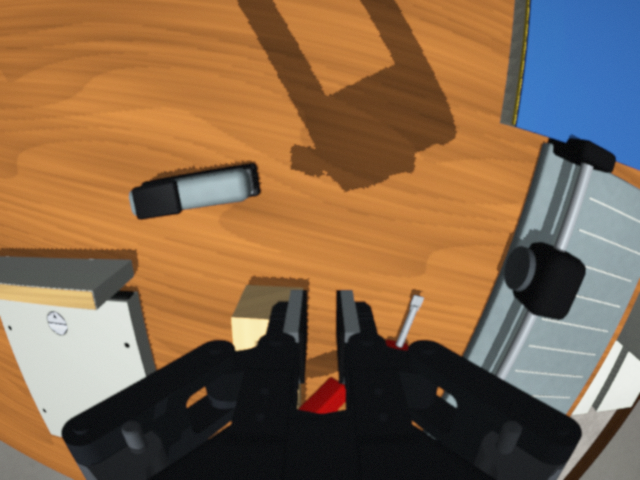

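```bash
python3 -m crank '[-0.07,-1,0,0,0,0,0, -0.07,-1,0,0,0,0,0, -0.07,-1,0,0,0,0,0, -0.07,-1,0,0,0,0,0]'; python3 -m crank '[0,-1,0,0,0,0,0, 0,-1,0,0,0,0,0, 0,-1,0,0,0,0,0]';  python3 - <<'E'
from h import *
st(); go([0.42,0.016,0.045],104)
E
```

```text
clock: 2.0
ee_pos: [0.3627, 0.2024, 0.2118]
tcp_rot: [[-0.97, -0.242, 0.002], [-0.242, 0.97, -0.002], [-0.002, -0.003, -1.0]]
ft_force: [-0.8, 1.5, 0.3]
gripper_width: -0.0
clock: 2.3
ee_pos: [0.3983, 0.0605, 0.2125]
tcp_rot: [[-0.97, -0.243, 0.004], [-0.243, 0.97, -0.002], [-0.003, -0.002, -1.0]]
ft_force: [1.8, 0.7, -0.4]
gripper_width: -0.0002
t 2.3 p [0.3983 0.0605 0.2125] yawy 104.04 tilt [ 0.0036 -0.0015] F [ 1.78  0.68 -0.39] M [ 0.011  0.017 -0.008] w -0.0002 q [ 1.400e+00 -2.500e+01  1.143e+02 -1.000e-01  9.050e+01 -1.026e+02]
xyz [-0.0649 -0.3205  1.118 ] w [-0.0012  0.0016  0.0003] dist 0.1747 deg 0.2
```

```bash
python3 -m crank '[-0.05,-0.32,0.98,0,0,0,0, -0.05,-0.32,0.98,0,0,0,0, -0.05,-0.32,0.98,0,0,0,0, -0.05,-0.32,0.98,0,0,0,0]'
python3 - <<'E'
from h import *
st(); go([0.42,0.016,0.045],104)
cv2.imwrite("pics/w2.png",env.camera("wrist"))
cv2.imwrite("pics/s2.png",env.camera("scene")[180:400,220:500])
E
```

```text
clock: 2.7
ee_pos: [0.4133, 0.0155, 0.0597]
tcp_rot: [[-0.971, -0.24, -0.007], [-0.24, 0.971, -0.001], [0.007, 0.001, -1.0]]
ft_force: [-1.2, 0.2, 0.2]
gripper_width: 0.0002
t 2.7 p [0.4133 0.0155 0.0597] yawy 103.89 tilt [-0.0066 -0.0006] F [-1.16  0.18  0.17] M [-0.051 -0.042 -0.017] w 0.0002 q [-4.900e+00 -1.470e+01  1.228e+02 -1.000e-01  7.230e+01 -1.088e+02]
xyz [-0.0445 -0.0074  0.098 ] w [ 0.0005 -0.0033 -0.001 ] dist 0.0162 deg 0.4
```

View pics/w2.png

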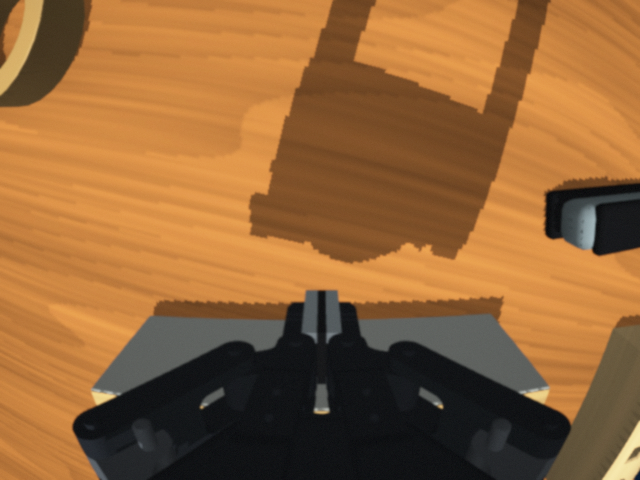

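View pics/s2.png

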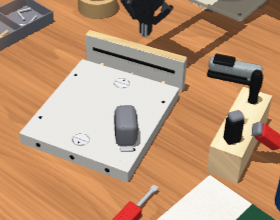

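```bash
python3 -m crank '[-0.15,0,0.07,0,0,0,0, -0.2,0,0.07,0,0,0,0, -0.23,0,0.07,0,0,0,0, -0.26,0,0.07,0,0,0,0, -0.29,0,0.07,0,0,0,0, -0.32,0,0.07,0,0,0,0]'
python3 - <<'E'
from h import *
st(); s=env.observe(); d=s["ee_pos"]-[.501,.0357,0]; print("s",d[0]*.9703+d[1]*.2419, "t",-d[0]*.2419+d[1]*.9703)
cv2.imwrite("pics/t3.png",cv2.resize(env.camera("top")[170:280,230:370],None,fx=5,fy=5,interpolation=cv2.INTER_CUBIC))
cv2.imwrite("pics/s3.png",cv2.resize(env.camera("scene")[200:330,240:420],None,fx=4,fy=4))
E
```

```text
clock: 3.4
ee_pos: [0.4635, 0.0279, 0.0551]
tcp_rot: [[-0.97, -0.241, 0.001], [-0.241, 0.97, -0.001], [-0.0, -0.001, -1.0]]
ft_force: [-4.0, -0.4, 1.8]
gripper_width: 0.0004
t 3.4 p [0.4635 0.0279 0.0551] yawy 103.97 tilt [ 0.0005 -0.0008] F [-3.95 -0.38  1.82] M [-0.021  0.568  0.044] w 0.0004 q [  -2.8   -6.   115.8   -0.    70.2 -106.8]
s -0.038242793787250845 t 0.001546418780645026
```

View pics/s3.png

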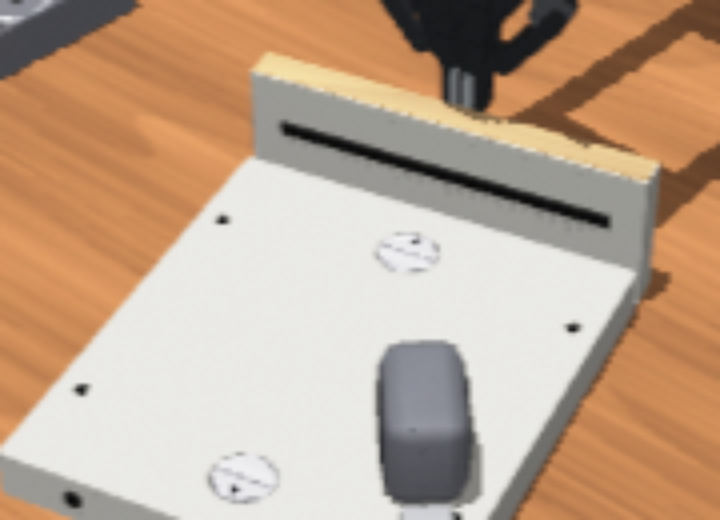

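```bash
python3 -m crank '[-0.015,0,0,0,0,0,0, -0.025,0,0,0,0,0,0, -0.025,0,0,0,0,0,0]'; python3 -c "
from h import *
st(); s=env.observe(); d=s['ee_pos']-[.501,.0357,0]; print('s',d[0]*.9703+d[1]*.2419)"; python3 -m crank '[-0.015,0,0,0,0,0,0, -0.015,0,0,0,0,0,0,-0.015,0,0,0,0,0,0]';python3 - <<'E'
from h import *
st(); s=env.observe(); d=s["ee_pos"]-[.501,.0357,0]; print("s",d[0]*.9703+d[1]*.2419)
E
```

```text
clock: 3.8
ee_pos: [0.4674, 0.0288, 0.0548]
tcp_rot: [[-0.97, -0.241, 0.001], [-0.241, 0.97, -0.001], [-0.0, -0.001, -1.0]]
ft_force: [-3.5, -0.3, 2.7]
gripper_width: 0.0003
t 3.8 p [0.4674 0.0288 0.0548] yawy 103.96 tilt [ 0.0007 -0.0007] F [-3.47 -0.25  2.67] M [-0.091  0.631  0.008] w 0.0003 q [  -2.7   -5.3  115.2   -0.    70.1 -106.7]
s -0.03423638721081171
clock: 4.1
ee_pos: [0.4691, 0.0292, 0.0547]
tcp_rot: [[-0.971, -0.241, -0.0], [-0.241, 0.971, -0.001], [0.001, -0.001, -1.0]]
ft_force: [-5.7, -1.3, 4.1]
gripper_width: -0.0002
t 4.1 p [0.4691 0.0292 0.0547] yawy 103.95 tilt [-0.0005 -0.0009] F [-5.67 -1.28  4.12] M [-0.153  0.946  0.03 ] w -0.0002 q [-2.700e+00 -5.000e+00  1.149e+02 -1.000e-01  7.010e+01 -1.066e+02]
s -0.032544436508871684
```

```bash
python3 -m crank '[-0.015,0,0,0,0,0,0, -0.018,0,0,0,0,0,0,-0.018,0,0,0,0,0,0]';python3 - <<'E'
from h import *
st(); s=env.observe(); d=s["ee_pos"]-[.501,.0357,0]; print("s",d[0]*.9703+d[1]*.2419)
cv2.imwrite("pics/t4.png",cv2.resize(env.camera("top")[170:280,230:370],None,fx=5,fy=5,interpolation=cv2.INTER_CUBIC))
E
```

```text
clock: 4.4
ee_pos: [0.4699, 0.0294, 0.0545]
tcp_rot: [[-0.97, -0.241, -0.004], [-0.241, 0.971, -0.002], [0.005, -0.0, -1.0]]
ft_force: [-13.3, -2.0, 9.6]
gripper_width: 0.0002
t 4.4 p [0.4699 0.0294 0.0545] yawy 103.95 tilt [-0.0044 -0.0016] F [-13.27  -1.96   9.58] M [-0.433  1.967  0.066] w 0.0002 q [-2.600e+00 -4.600e+00  1.145e+02 -1.000e-01  7.030e+01 -1.065e+02]
s -0.03166883682775573
```

View pics/t4.png

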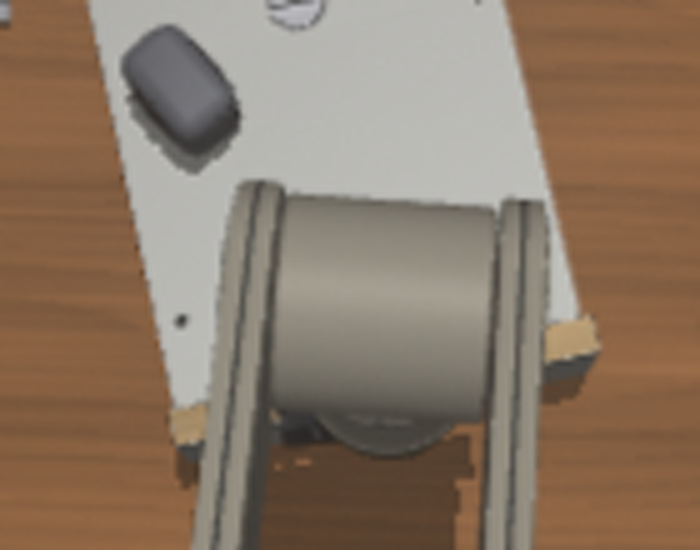

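```bash
python3 -m crank '[0.1,0,0,0,0,0,0, 0.2,0,-0.1,0,0,0,0.3, 0.2,0.1,-0.5,0,0,0,1, 0.2,0.3,-0.8,0,0,0,1, 0.2,0.6,-1,0,0,0,1, 0.2,0.9,-1,0,0,0,1]';python3 - <<'E'
from h import *
st(); go([0.50,0.33,0.23],102)
cv2.imwrite("pics/t5.png",cv2.resize(env.camera("top")[170:280,230:370],None,fx=5,fy=5,interpolation=cv2.INTER_CUBIC))
E
```

```text
clock: 5.05
ee_pos: [0.4141, 0.1446, 0.2078]
tcp_rot: [[-0.971, -0.238, 0.005], [-0.238, 0.971, 0.0], [-0.005, -0.001, -1.0]]
ft_force: [1.3, 0.7, -0.0]
gripper_width: 0.0724
t 5.05 p [0.4141 0.1446 0.2078] yawy 103.79 tilt [0.0047 0.0002] F [ 1.26  0.73 -0.01] M [ 0.054 -0.053 -0.003] w 0.0724 q [ 12.6 -18.6 110.   -0.   88.3 -91.2]
xyz [-0.8516  1.0636 -0.1453] w [-0.0004  0.0023  0.0156] dist 0.2055 deg 1.8
```

View pics/t5.png

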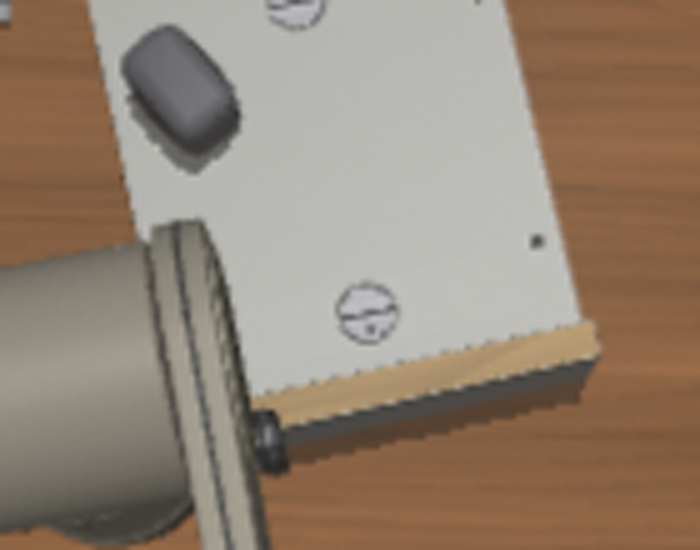

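```bash
python3 -m crank '[-0.85,1,-0.2,0,0,0.015,1, -0.85,1,-0.2,0,0,0.015,1, -0.85,1,-0.2,0,0,0.015,1, -0.85,1,-0.2,0,0,0.015,1, -0.85,1,-0.2,0,0,0.015,1]';python3 - <<'E'
from h import *
st(); go([0.5777,0.353,0.2],102)
c=env.get_calibration("wrist");cv2.imwrite("pics/w6.png",env.camera("wrist"))
for q in ("driver","crossdriver","block"):
    print(q,[(np.round(d["centre"],4).tolist(),round(d["conf"],2)) for d in env.tip_of("wrist",q)])
E
```

```text
clock: 5.6
ee_pos: [0.4998, 0.3329, 0.2378]
tcp_rot: [[-0.976, -0.218, 0.003], [-0.218, 0.976, 0.006], [-0.004, 0.006, -1.0]]
ft_force: [-0.2, 0.5, -0.4]
gripper_width: 0.0855
t 5.6 p [0.4998 0.3329 0.2378] yawy 102.57 tilt [0.0029 0.0064] F [-0.24  0.5  -0.36] M [-0.082  0.073  0.027] w 0.0855 q [ 28.6   6.6  83.4   0.2  89.6 -74. ]
xyz [-0.535   0.0165  0.2541] w [0.0028 0.0021 0.0049] dist 0.0889 deg 0.7
driver [([0.5779, 0.3581, 0.0081], 0.97), ([0.3911, 0.4824, 0.0058], 0.92), ([0.4683, 0.4521, 0.0002], 0.8), ([0.7181, 0.2792, 0.0066], 0.58)]
crossdriver [([0.4521, 0.3276, 0.0116], 0.79)]
block [([0.5148, 0.3449, 0.0], 0.8)]
```

View pics/w6.png

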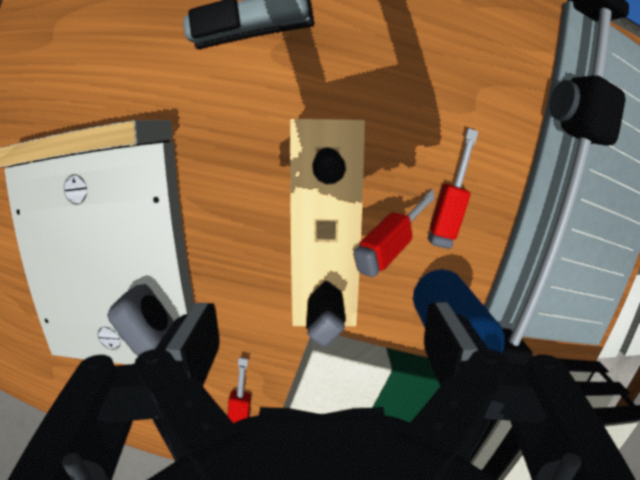

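Run:
```python
from h import *
im=cv2.imread("pics/w6.png")
cv2.imwrite("pics/w6z.png",cv2.resize(im[260:370,260:390],None,fx=5.5,fy=5.5,interpolation=cv2.INTER_CUBIC))
c=env.get_calibration("wrist")
# predicted outlines for handle at several yaws
P=np.array([0.5777,0.353])
print("axis bottom/top px",w2px("wrist",[*P,.075],c),w2px("wrist",[*P,.145],c))
for p in [(294,326),(291,121),(364,120),(358,328)]: print(px2w("wrist",*p,.075,c))
print(px2w("wrist",326,230,.075,c))
env.camera("top")
for cam in("top","wrist"):
  for q in ("bottle","measure","stapler","crossdriver","driver"):
    print(cam,q,[(np.round(d["centre"],4).tolist(),round(d["conf"],2)) for d in env.tip_of(cam,q)][:2])
```

```text
axis bottom/top px [328.1447128  295.20301778] [329.92538458 333.28135796]
[0.61923853 0.32703781 0.075     ]
[0.42468518 0.28587924 0.075     ]
[0.41009755 0.34719923 0.075     ]
[0.6079427  0.39104321 0.075     ]
[0.51395865 0.33658898 0.075     ]
top bottle []
top measure [([0.6655, 0.1631, 0.0299], 0.63), ([0.3301, 0.219, -0.0035], 0.54)]
top stapler [([0.327, 0.2173, -0.0026], 0.62)]
top crossdriver []
top driver [([0.3816, 0.4793, 0.0096], 0.84), ([0.4706, 0.4542, 0.0035], 0.58)]
wrist bottle [([0.5822, 0.4992, -0.0026], 0.92)]
wrist measure [([0.6686, 0.1575, 0.0314], 0.77), ([0.5843, 0.4977, -0.0031], 0.55)]
wrist stapler [([0.3242, 0.2189, -0.0009], 0.6)]
wrist crossdriver [([0.4521, 0.3276, 0.0116], 0.79)]
wrist driver [([0.5779, 0.3581, 0.0081], 0.97), ([0.3911, 0.4824, 0.0058], 0.92)]
```

View pics/w6z.png

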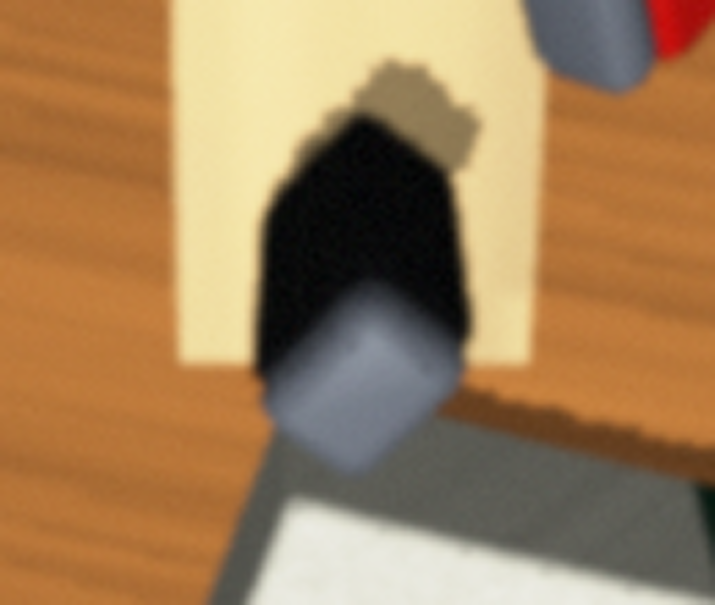

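Run:
```python
from h import *
c=env.get_calibration("wrist")
g=lambda x,y,z=.145:px2w("wrist",260+x/5.5-.4,260+y/5.5-.4,z,c)
T,Rr,B,L=[g(*p) for p in[(370,283),(469,365),(350,477),(260,395)]]
an=lambda d:np.degrees(np.arctan2(d[1],d[0]))
print("long",an(T-L),an(Rr-B),np.linalg.norm(T-L),np.linalg.norm(Rr-B)," short",an(Rr-T),an(B-L),np.linalg.norm(T-Rr),np.linalg.norm(B-L))
print("centre",(T+Rr+B+L)/4)
print("bottom corner",g(362,115,.075))
st()
```

```text
long 152.07260815370518 151.04671073094505 0.024586209460304678 0.026021952841996893  short 58.74091900517108 54.48113921284754 0.019932697021915066 0.0196049345515712
centre [0.57516187 0.34938629 0.145     ]
bottom corner [0.56358977 0.34783213 0.075     ]
t 6.35 p [0.4985 0.3284 0.239 ] yawy 102.38 tilt [0.0032 0.0051] F [ 0.43 -0.72  0.03] M [-0.036 -0.046  0.009] w 0.0854 q [ 28.3   6.1  83.9   0.2  89.7 -74. ]
```

```bash
python3 -c "
from h import *
go([0.577,0.3535,0.205],60)"
```

```text
xyz [-0.5461  0.0503  0.2292] w [0.0028 0.0012 0.3699] dist 0.0892 deg 42.4
```

```bash
python3 -m crank '[-0.546,0.05,0.23,0.003,0.001,0.37,1,-0.546,0.05,0.23,0.003,0.001,0.37,1,-0.546,0.05,0.23,0.003,0.001,0.37,1,-0.546,0.05,0.23,0.003,0.001,0.37,1,-0.546,0.05,0.23,0.003,0.001,0.37,1,-0.546,0.05,0.23,0.003,0.001,0.37,1]';python3 - <<'E'
from h import *
st(); 
c=env.get_calibration("wrist");im=env.camera("wrist")
print("pred axis",w2px("wrist",[.577,.3535,.075],c),w2px("wrist",[.577,.3535,.145],c))
cv2.imwrite("pics/w7.png",im); go([0.577,0.3535,0.096],60)
st()
E
```

```text
clock: 6.95
ee_pos: [0.577, 0.3535, 0.2045]
tcp_rot: [[-0.865, 0.502, -0.0], [0.502, 0.865, -0.001], [-0.0, -0.001, -1.0]]
ft_force: [0.7, -0.2, 0.0]
gripper_width: 0.0855
t 6.95 p [0.577  0.3535 0.2045] yawy 59.85 tilt [-0.0001 -0.0006] F [ 0.75 -0.21  0.03] M [-0.02   0.004 -0.017] w 0.0855 q [ 27.2  19.5  72.   -0.   88.5 -32.7]
pred axis [320.85331961 221.98373889] [320.74589134 250.01303903]
xyz [3.000e-04 3.000e-04 7.243e-01] w [-0.0002  0.0002  0.0014] dist 0.1086 deg 0.2
t 7.0 p [0.577  0.3535 0.2046] yawy 60.16 tilt [ 0.0001 -0.0005] F [-0.04 -0.22 -0.49] M [-0.014  0.015 -0.023] w 0.0853 q [ 27.2  19.5  72.   -0.   88.5 -33. ]
```

View pics/w7.png

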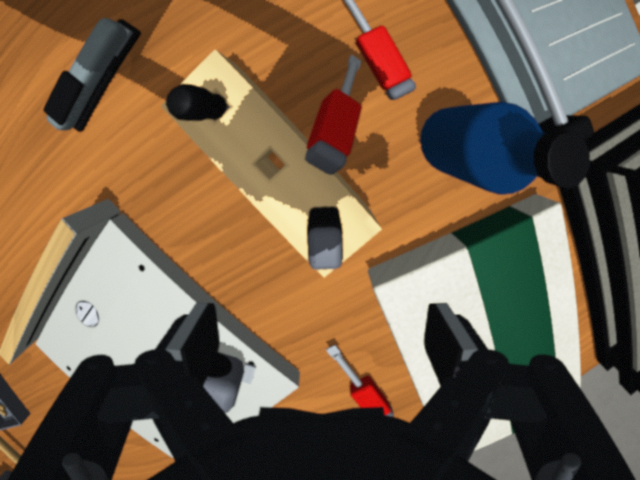

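The handle end shows at about (325,252), within 5 px of the prediction, and its flats line up with the jaws. I'm going down to grip it.

```bash
python3 -m crank '[0,0.01,0.3,0,0,0,1,0,0.01,0.6,0,0,0,1,0,0.01,0.724,0,0,0,1,0,0.01,0.724,0,0,0,1,0,0.01,0.724,0,0,0,0.15,0,0.01,0.724,0,0,0,0.1,0,0.01,0.724,0,0,0,0,0,0.01,0.724,0,0,0,0,0,0.01,0.724,0,0,0,0,0,0.01,0.724,0,0,0,0]';python3 - <<'E'
from h import *
st(); 
im=env.camera("wrist")
cv2.imwrite("pics/w8.png",im); st()
E
```

```text
clock: 8.0
ee_pos: [0.5789, 0.3553, 0.098]
tcp_rot: [[-0.868, 0.497, 0.003], [0.497, 0.868, 0.001], [-0.002, 0.002, -1.0]]
ft_force: [-0.4, -0.4, 5.5]
gripper_width: 0.0232
t 8.0 p [0.5789 0.3553 0.098 ] yawy 60.17 tilt [0.0029 0.001 ] F [-0.45 -0.39  5.53] M [ 0.027  0.055 -0.018] w 0.0232 q [ 27.2  23.5  78.3  -0.   78.  -32.9]
t 8.05 p [0.5788 0.3553 0.098 ] yawy 60.17 tilt [0.0028 0.0009] F [ 0.18 -0.81  6.23] M [-0.068  0.012  0.013] w 0.023 q [ 27.2  23.5  78.3  -0.   78.  -32.9]
```

View pics/w8.png

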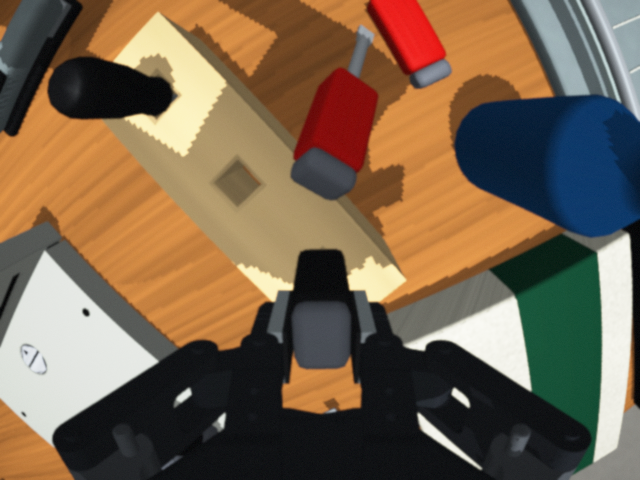

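```bash
python3 -m crank '[0,0,-0.2,0,0,0,0,0,0,-0.45,0,0,0,0,0,0,-0.75,0,0,0,0,0,0,-0.75,0,0,0,0,0,0,-0.75,0,0,0,0]';python3 - <<'E'
from h import *
st(); go([.54,.0455,.2],-2)
im=env.camera("wrist")
cv2.imwrite("pics/w9.png",im); cv2.imwrite("pics/s9.png",cv2.resize(env.camera("scene")[180:400,350:550],None,fx=2.7,fy=2.7))
E
```

```text
clock: 8.55
ee_pos: [0.5795, 0.3557, 0.2128]
tcp_rot: [[-0.868, 0.497, 0.006], [0.497, 0.868, 0.003], [-0.004, 0.006, -1.0]]
ft_force: [0.2, 1.2, -1.3]
gripper_width: 0.023
t 8.55 p [0.5795 0.3557 0.2128] yawy 60.18 tilt [0.0064 0.0027] F [ 0.21  1.24 -1.26] M [-0.053  0.001 -0.031] w 0.023 q [ 27.2  19.4  71.3  -0.   88.9 -32.9]
xyz [-0.7994 -1.9259  0.0778] w [3.600e-03 4.000e-04 5.427e-01] dist 0.313 deg 62.2
```

View pics/w9.png

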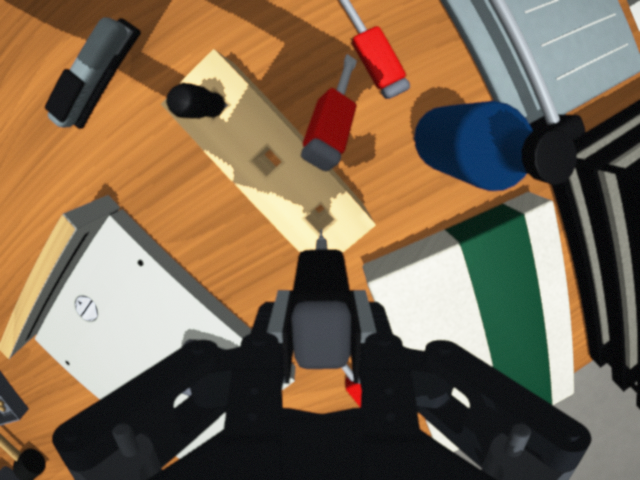

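View pics/s9.png

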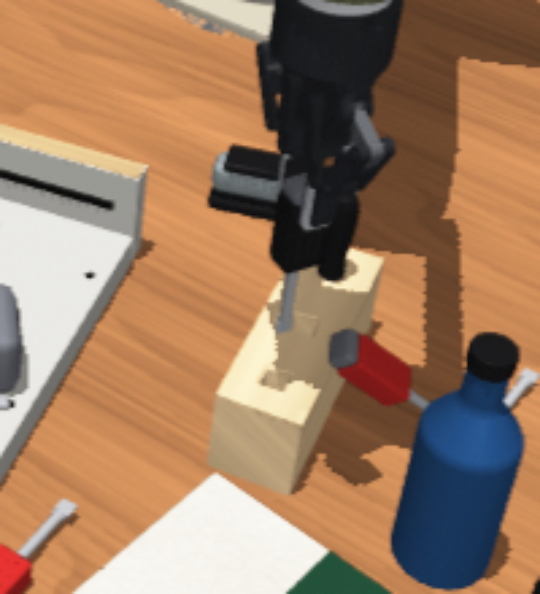

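Run:
```python
from h import *
im=cv2.imread("pics/w9.png")
cv2.imwrite("pics/w9z.png",cv2.resize(im[190:380,240:400],None,fx=4,fy=4,interpolation=cv2.INTER_CUBIC)[:600])
c=env.get_calibration("wrist"); s=env.observe();R=s["tcp_rot"]
st()
for x in(-.006,-.003,0,.003,.006):
    print(x,w2px("wrist",s["ee_pos"]+R@[x,0,.089],c),w2px("wrist",s["ee_pos"]+R@[x,0,.022],c),w2px("wrist",s["ee_pos"]+R@[x+.015,0,-.047],c),w2px("wrist",s["ee_pos"]+R@[x-.015,0,-.047],c))
```

```text
t 8.65 p [0.5778 0.3548 0.2088] yawy 60.18 tilt [ 0.0007 -0.0002] F [-0.31  0.33 -1.43] M [-0.047 -0.016  0.008] w 0.0229 q [ 27.2  19.6  71.5  -0.   88.9 -32.9]
-0.006 [320.72688221 244.5596483 ] [320.64080044 282.95145586] [320.43194256 323.07088678] [320.53384193 387.4071034 ]
-0.003 [320.72381228 240.53396497] [320.63583531 277.8682175 ] [320.42149753 315.75471749] [320.52401044 381.66927068]
0 [320.72075912 236.48067287] [320.63088784 272.72464797] [320.41105675 308.27498958] [320.51407817 375.7831503 ]
0.003 [320.717724   232.40046104] [320.62596153 267.521672  ] [320.40063619 300.63241903] [320.50405154 369.74598788]
0.006 [320.71470823 228.29405361] [320.62105995 262.26032889] [320.3902528  292.82830393] [320.49393778 363.55520482]
```

View pics/w9z.png

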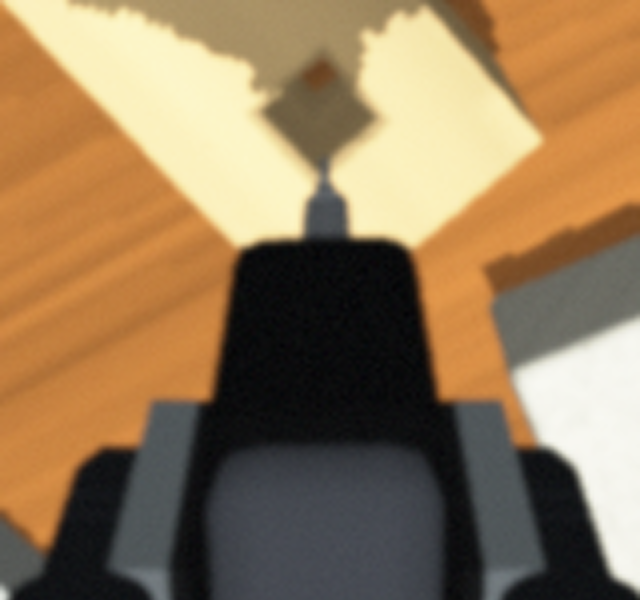

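```bash
python3 -m crank '[-0.45,-1,0,0,0,0.2,0,-0.45,-1,0,0,0,0.2,0,-0.45,-1,0,0,0,0.2,0,-0.45,-1,0,0,0,0.2,0]';python3 - <<'E'
from h import *
st(); go([.54,-0.03,.205],-2)
E
```

```text
clock: 9.05
ee_pos: [0.5601, 0.1865, 0.2062]
tcp_rot: [[-0.6, 0.8, -0.004], [0.8, 0.6, -0.003], [-0.0, -0.005, -1.0]]
ft_force: [0.2, 0.2, -1.5]
gripper_width: 0.0228
t 9.05 p [0.5601 0.1865 0.2062] yawy 36.89 tilt [-0.0036 -0.0029] F [ 0.25  0.18 -1.46] M [ 0.034 -0.044  0.026] w 0.0228 q [ 13.5   6.4  87.   -0.1  86.9 -23.4]
xyz [-1.0739 -0.9736  0.0125] w [-0.0022  0.0009  0.3394] dist 0.2174 deg 38.9
```

```bash
python3 -m crank '[-1,-0.97,0,0,0,0.34,0,-1,-0.97,0,0,0,0.34,0,-1,-0.97,0,0,0,0.34,0,-1,-0.97,0,0,0,0.34,0,-1,-0.97,0,0,0,0.34,0,-1,-0.97,0,0,0,0.34,0]';python3 - <<'E'
from h import *
c=env.get_calibration("wrist");im=env.camera("wrist"); st()
c2=env.get_calibration("wrist"); print(np.abs(c["world_to_cam"]-c2["world_to_cam"]).max())
cv2.imwrite("pics/w10.png",im); import pickle; pickle.dump(c,open("c10.pkl","wb"))
u,v=w2px("wrist",[.54,.0455,.03],c); print(u,v)
u0,v0=int(u)-40,int(v)-40
cv2.imwrite("pics/w10z.png",cv2.resize(im[max(v0,0):v0+80,u0:u0+80],None,fx=7,fy=7,interpolation=cv2.INTER_CUBIC)); print(u0,v0)
E
```

```text
clock: 9.65
ee_pos: [0.5325, -0.0229, 0.205]
tcp_rot: [[0.041, 0.999, -0.007], [0.999, -0.041, -0.003], [-0.003, -0.007, -1.0]]
ft_force: [0.0, 1.0, -1.0]
gripper_width: 0.0225
t 9.7 p [ 0.5328 -0.0213  0.2052] yawy -2.09 tilt [-0.0063 -0.0021] F [-0.84  0.42 -1.95] M [ 0.021 -0.055 -0.097] w 0.023 q [-7.7 -2.4 96.  -0.2 86.7 -5.6]
0.004486408357890333
327.5613421144409 135.2712352600448
287 95
```

View pics/w10.png

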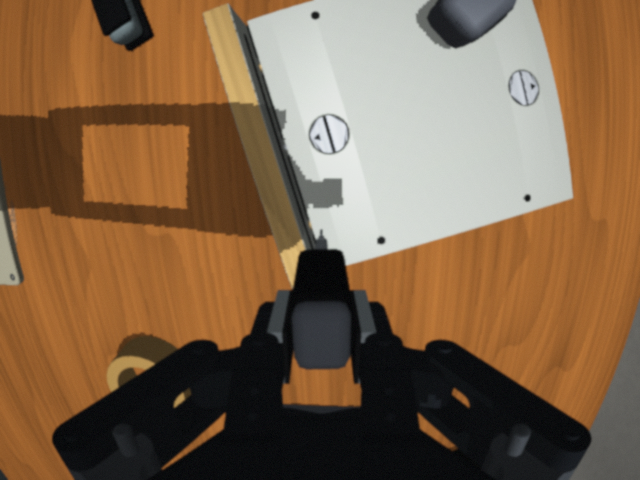

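View pics/w10z.png

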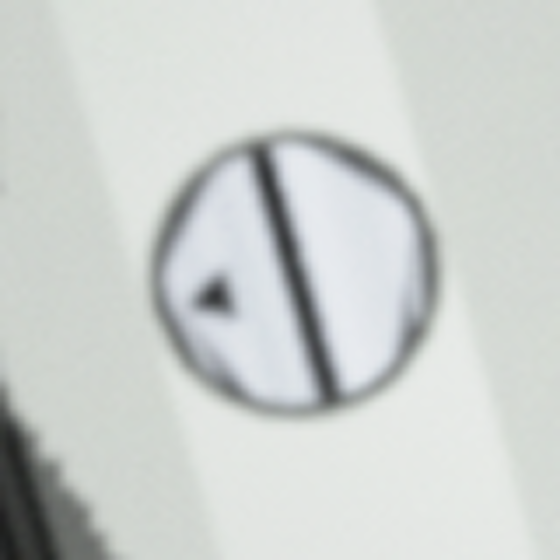

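Run:
```python
from h import *
import pickle; c=pickle.load(open("c10.pkl","rb"))
g=lambda x,y,z=.03:px2w("wrist",287+x/7-.43,95+y/7-.43,z,c)
an=lambda d:np.degrees(np.arctan2(d[1],d[0]))
a,b=g(258,145),g(333,403); print("slot",an(a-b),np.linalg.norm(a-b),(a+b)/2,"centre",g(297,273),"r",np.linalg.norm(g(156,273)-g(438,273))/2)
# seal/edge line of base near edge for yaw check
p,q=px2w("wrist",250,22,.03,c),px2w("wrist",316,250,.03,c); print("edge",an(p-q))
st(); go([.54,.0455,.13],-2)
```

```text
slot 103.77859995851422 0.03478948645476653 [0.54118227 0.04685864 0.03      ] centre [0.54134553 0.04699353 0.03      ] r 0.01803869308770121
edge 102.9705864877655
t 9.7 p [ 0.5328 -0.0213  0.2052] yawy -2.09 tilt [-0.0063 -0.0021] F [-0.84  0.42 -1.95] M [ 0.021 -0.055 -0.097] w 0.023 q [-7.7 -2.4 96.  -0.2 86.7 -5.6]
xyz [0.4481 0.0347 0.4999] w [-0.0031  0.0012 -0.0007] dist 0.1008 deg 0.4
```

```bash
python3 -c "
from h import *
go([.5408,.0475,.137],13.8)"
```

```text
xyz [0.4615 0.0393 0.4532] w [-0.0033  0.0007 -0.1386] dist 0.0972 deg 15.9
```

```bash
python3 -m crank '[0.46,0.04,0.2,-0.003,0.001,-0.139,0,0.46,0.04,0.4,-0.003,0.001,-0.139,0,0.46,0.04,0.453,-0.003,0.001,-0.139,0,0.46,0.04,0.453,-0.003,0.001,-0.139,0,0.46,0.04,0.453,-0.003,0.001,-0.139,0]';python3 - <<'E'
from h import *
c=env.get_calibration("wrist");im=env.camera("wrist"); st()
cv2.imwrite("pics/w11.png",im)
cv2.imwrite("pics/w11z.png",cv2.resize(im[180:300,260:400],None,fx=5,fy=5,interpolation=cv2.INTER_CUBIC))
im=env.camera("scene");cv2.imwrite("pics/s11z.png",cv2.resize(im[200:310,280:420],None,fx=5,fy=5,interpolation=cv2.INTER_CUBIC))
go([.5408,.0475,.137],13.8)
E
```

```text
clock: 10.2
ee_pos: [0.5412, 0.0477, 0.1377]
tcp_rot: [[-0.24, 0.971, -0.0], [0.971, 0.24, 0.0], [0.0, -0.0, -1.0]]
ft_force: [-0.2, -0.3, -1.4]
gripper_width: 0.0225
t 10.25 p [0.5419 0.0473 0.1385] yawy 13.84 tilt [0.0014 0.0004] F [-0.02 -0.63  0.17] M [-0.046  0.     0.011] w 0.0228 q [ -0.4   1.4  99.4   0.   79.2 -14.3]
xyz [ 0.0053 -0.008   0.0125] w [0.0011 0.0001 0.0001] dist 0.0024 deg 0.1
```

View pics/w11z.png

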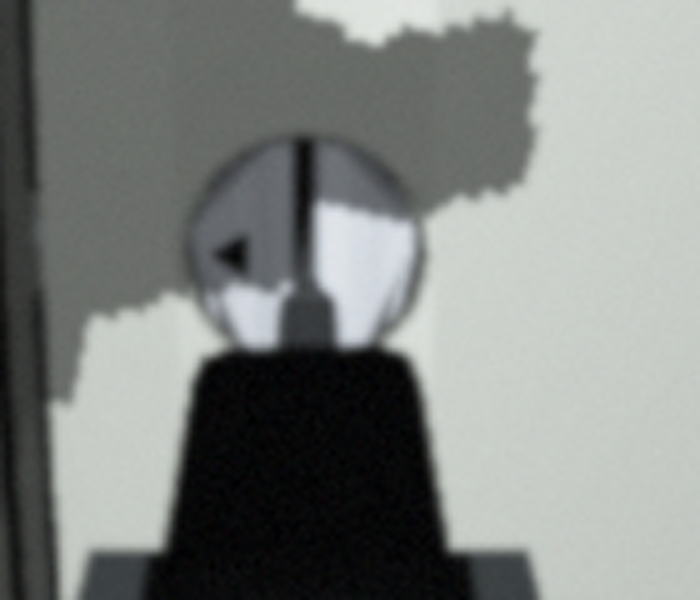

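View pics/s11z.png

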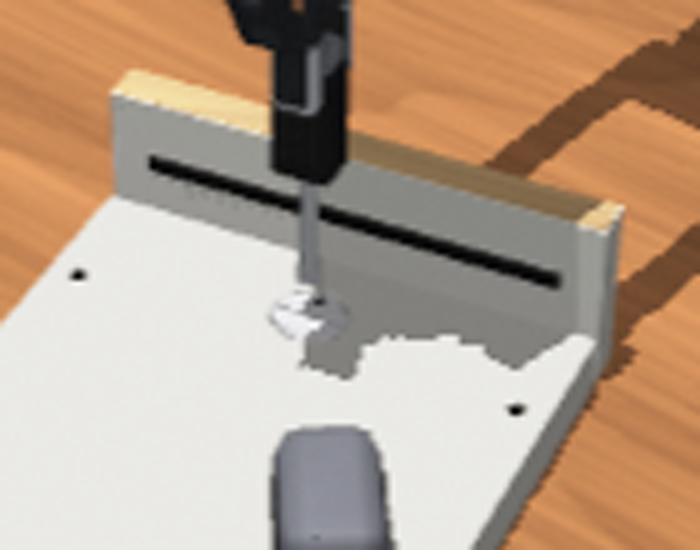

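Run:
```python
from h import *
c=env.get_calibration("wrist"); s=env.observe();R=s["tcp_rot"]; st()
k=.1377-.03
for x in(-.006,-.003,0,.003,.006): print(x,w2px("wrist",s["ee_pos"]+R@[x,0,k],c))
print(w2px("wrist",s["ee_pos"]+R@[0.0,0.001,k],c))
T=np.array([[-.24,.971],[.971,.24]])
print("settle delta tool",T@(s["ee_pos"][:2]-[.5412,.0477]))
```

```text
t 10.3 p [0.5422 0.047  0.1389] yawy 13.81 tilt [0.0022 0.0004] F [-0.5   0.5  -0.97] M [-0.072 -0.022  0.034] w 0.0231 q [ -0.5   1.3  99.4   0.   79.2 -14.3]
-0.006 [320.99200536 237.27864853]
-0.003 [320.99014937 233.48523724]
0 [320.98829683 229.66900286]
0.003 [320.98644829 225.83055072]
0.006 [320.9846043  221.97051216]
[322.31396642 229.66829764]
settle delta tool [-0.00089506  0.00076229]
```

```bash
python3 -c "
from h import *
go([.5406,.0476,.123],13.8)"
```

```text
xyz [ 0.0063 -0.0094  0.1058] w [0.0011 0.0001 0.0001] dist 0.016 deg 0.1
```

```bash
python3 -m crank '[0.006,-0.0094,0.05,0.001,0,0,0,0.006,-0.0094,0.08,0.001,0,0,0,0.006,-0.0094,0.106,0.001,0,0,0,0.006,-0.0094,0.106,0.001,0,0,0]';python3 - <<'E'
from h import *
st();c=env.get_calibration("wrist");im=env.camera("wrist"); st()
cv2.imwrite("pics/w12z.png",cv2.resize(im[180:300,260:400],None,fx=5,fy=5,interpolation=cv2.INTER_CUBIC))
go([.5406,.0476,.116],13.8)
E
```

```text
clock: 10.7
ee_pos: [0.54, 0.0474, 0.1221]
tcp_rot: [[-0.238, 0.971, -0.001], [0.971, 0.238, -0.0], [0.0, -0.001, -1.0]]
ft_force: [-0.6, -0.5, -0.1]
gripper_width: 0.0231
t 10.7 p [0.54   0.0474 0.1221] yawy 13.79 tilt [-0.0011 -0.0001] F [-0.62 -0.46 -0.08] M [-0.024  0.024  0.05 ] w 0.0231 q [ -0.4   2.  100.5  -0.   77.6 -14.2]
t 10.75 p [0.5402 0.0474 0.1224] yawy 13.8 tilt [-0.0007 -0.0001] F [ 0.21  0.61 -1.66] M [ 0.025 -0.049  0.016] w 0.023 q [ -0.4   2.  100.4  -0.   77.6 -14.2]
xyz [0.0006 0.0029 0.0429] w [-0.0004 -0.     -0.    ] dist 0.0065 deg 0.0
```

View pics/w12z.png

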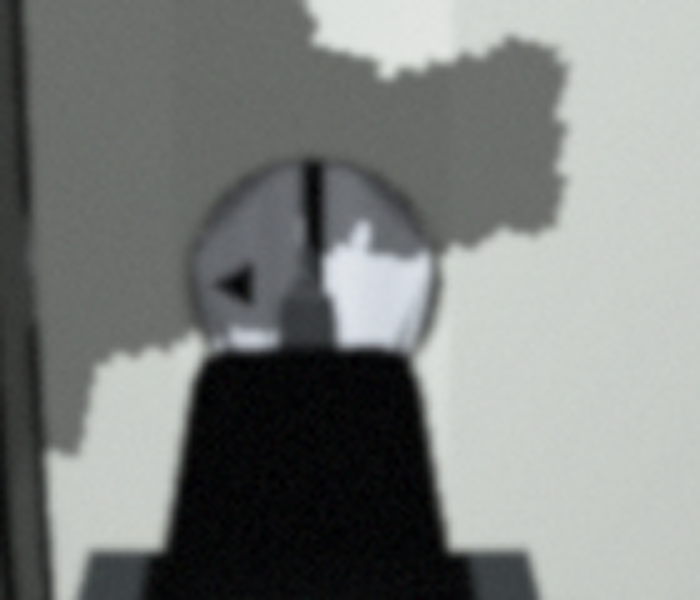

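```bash
python3 -m crank '[0.001,0.0035,0.015,0,0,0,0,0.001,0.0035,0.03,0,0,0,0,0.001,0.0035,0.043,0,0,0,0,0.001,0.0035,0.043,0,0,0,0]';python3 - <<'E'
from h import *
st();im=env.camera("wrist"); st()
cv2.imwrite("pics/w13z.png",cv2.resize(im[180:300,260:400],None,fx=5,fy=5,interpolation=cv2.INTER_CUBIC))
go([.5406,.0476,.112],13.8)
E
```

```text
clock: 11.15
ee_pos: [0.5404, 0.0477, 0.1156]
tcp_rot: [[-0.238, 0.971, -0.001], [0.971, 0.238, -0.0], [0.0, -0.001, -1.0]]
ft_force: [0.4, -0.0, -0.7]
gripper_width: 0.023
t 11.15 p [0.5404 0.0477 0.1156] yawy 13.8 tilt [-0.0013 -0.    ] F [ 0.35 -0.02 -0.69] M [0.013 0.015 0.018] w 0.023 q [ -0.4   2.5 100.7  -0.   76.9 -14.2]
t 11.2 p [0.5405 0.0477 0.1158] yawy 13.79 tilt [-0.0011 -0.    ] F [ 0.88  0.92 -1.1 ] M [-0.001 -0.048 -0.037] w 0.0229 q [ -0.4   2.5 100.7  -0.   76.9 -14.2]
xyz [-0.0008  0.0002  0.0251] w [-0.0005 -0.0001 -0.    ] dist 0.0038 deg 0.1
```

View pics/w13z.png

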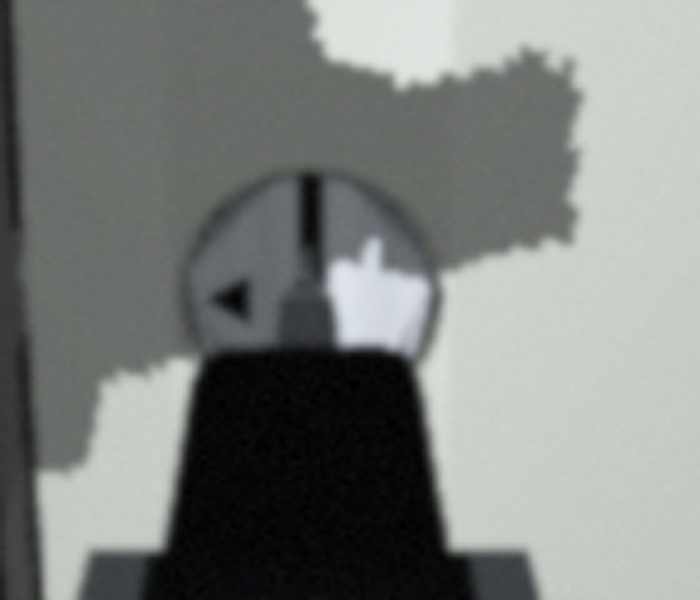

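```bash
python3 -m crank '[0,0.001,0.01,0,0,0,0,0,0.001,0.02,0,0,0,0,0,0.001,0.026,0,0,0,0,0,0.001,0.026,0,0,0,0]';python3 - <<'E'
from h import *
st()
E
```

```text
clock: 11.6
ee_pos: [0.5411, 0.0478, 0.1128]
tcp_rot: [[-0.239, 0.971, -0.0], [0.971, 0.239, -0.0], [0.0, -0.0, -1.0]]
ft_force: [-1.1, 1.0, 3.4]
gripper_width: 0.0231
t 11.6 p [0.5411 0.0478 0.1128] yawy 13.8 tilt [-0.0002 -0.    ] F [-1.15  0.97  3.4 ] M [ 0.094  0.46  -0.04 ] w 0.0231 q [ -0.4   2.7 100.8  -0.   76.5 -14.2]
```

Run:
```python
from h import *
im=env.camera("wrist"); st()
cv2.imwrite("pics/w14z.png",cv2.resize(im[180:300,260:400],None,fx=5,fy=5,interpolation=cv2.INTER_CUBIC))
im=env.camera("scene");cv2.imwrite("pics/s14z.png",cv2.resize(im[200:310,280:420],None,fx=5,fy=5,interpolation=cv2.INTER_CUBIC))
```

```text
t 11.65 p [0.5411 0.0478 0.1128] yawy 13.8 tilt [-0.0001 -0.    ] F [-1.65  0.03  5.27] M [0.039 0.521 0.051] w 0.0231 q [ -0.4   2.6 100.8  -0.   76.5 -14.2]
```

View pics/w14z.png

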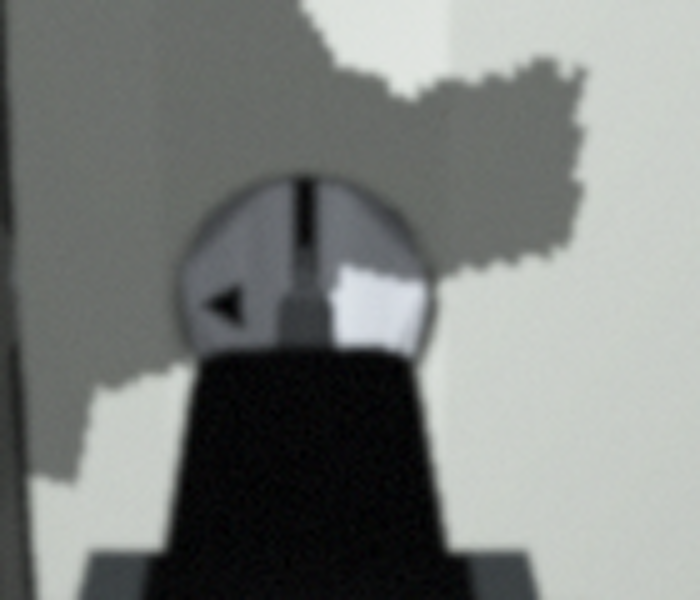

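View pics/s14z.png

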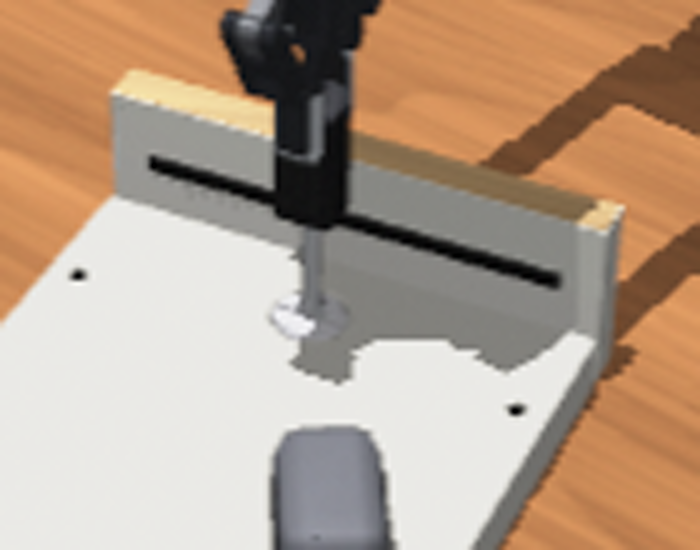

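```bash
python3 -m crank '[-0.001,-0.001,0.003,0,0,0.06,0,-0.002,-0.001,0.003,0,0,0.12,0,-0.002,-0.001,0.003,0,0,0.18,0,-0.003,-0.002,0.003,0,0,0.24,0,-0.003,-0.002,0.003,0,0,0.3,0]';python3 - <<'E'
from h import *
st()
im=env.camera("wrist");cv2.imwrite("pics/w15z.png",cv2.resize(im[160:320,240:400],None,fx=3.7,fy=3.7,interpolation=cv2.INTER_CUBIC)); st()
E
```

```text
clock: 12.2
ee_pos: [0.5413, 0.0475, 0.1129]
tcp_rot: [[0.356, 0.934, 0.001], [0.934, -0.356, 0.0], [0.001, 0.001, -1.0]]
ft_force: [-0.3, 0.7, 2.5]
gripper_width: 0.023
t 12.2 p [0.5413 0.0475 0.1129] yawy -20.85 tilt [0.0008 0.0003] F [-0.3   0.68  2.51] M [ 0.208 -0.035  0.05 ] w 0.023 q [ -0.4   2.6 100.9   0.   76.5  20.4]
t 12.25 p [0.5413 0.0474 0.1129] yawy -21.27 tilt [0.0009 0.0002] F [-0.45  0.73  2.71] M [0.166 0.087 0.019] w 0.0235 q [ -0.4   2.6 100.9   0.   76.5  20.9]
```

View pics/w15z.png

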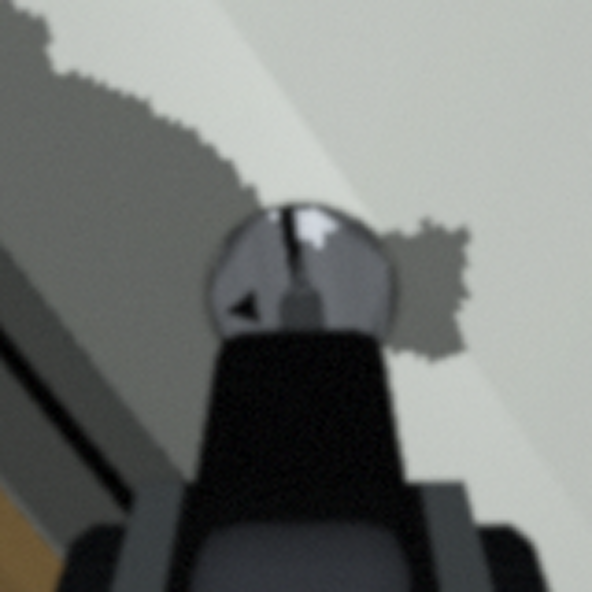

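```bash
python3 -m crank '[-0.001,-0.001,0.003,0,0,0.06,0,-0.002,-0.001,0.003,0,0,0.12,0,-0.003,-0.001,0.003,0,0,0.18,0,-0.004,-0.001,0.003,0,0,0.24,0,-0.004,-0.001,0.003,0,0,0.3,0,-0.004,-0.001,0.003,0,0,0.35,0]';python3 - <<'E'
from h import *
st()
im=env.camera("wrist");cv2.imwrite("pics/w16z.png",cv2.resize(im[160:320,240:400],None,fx=3.7,fy=3.7,interpolation=cv2.INTER_CUBIC)); st()
E
```

```text
clock: 12.85
ee_pos: [0.5415, 0.0469, 0.1129]
tcp_rot: [[0.879, 0.477, 0.002], [0.477, -0.879, 0.0], [0.002, 0.001, -1.0]]
ft_force: [0.9, -0.6, 1.1]
gripper_width: 0.0232
t 12.85 p [0.5415 0.0469 0.1129] yawy -61.5 tilt [0.0023 0.0002] F [ 0.86 -0.63  1.13] M [-0.012 -0.212  0.184] w 0.0232 q [ -0.5   2.6 100.9   0.   76.4  61. ]
t 12.9 p [0.5415 0.0469 0.1129] yawy -61.82 tilt [0.0022 0.0002] F [ 0.64 -0.3   1.06] M [ 0.034 -0.174  0.155] w 0.0229 q [ -0.5   2.6 100.9   0.   76.4  61.4]
```

View pics/w16z.png

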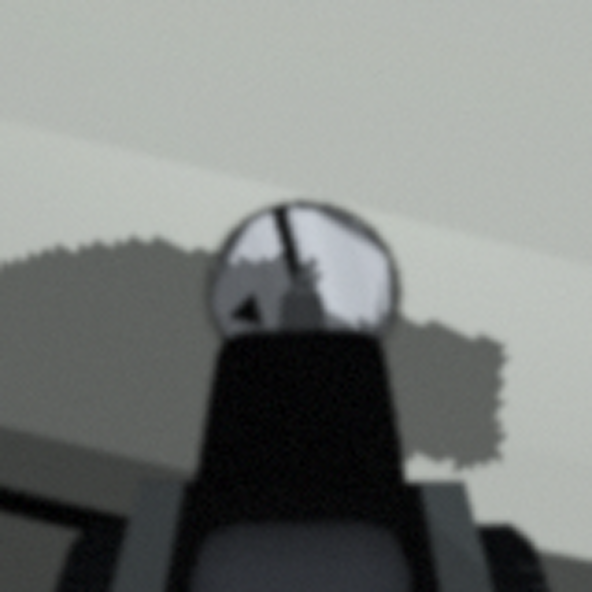

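```bash
python3 -m crank '[-0.002,0,0.004,0,0,0.06,0,-0.003,0,0.004,0,0,0.12,0,-0.004,0,0.004,0,0,0.18,0,-0.004,0,0.004,0,0,0.24,0,-0.004,0,0.004,0,0,0.28,0,-0.004,0,0.004,0,0,0.28,0]';python3 - <<'E'
from h import *
st()
im=env.camera("wrist");cv2.imwrite("pics/w17z.png",cv2.resize(im[160:320,240:400],None,fx=3.7,fy=3.7,interpolation=cv2.INTER_CUBIC)); st()
E
```

```text
clock: 13.5
ee_pos: [0.5415, 0.0464, 0.1128]
tcp_rot: [[0.998, -0.066, 0.003], [-0.066, -0.998, -0.0], [0.003, -0.0, -1.0]]
ft_force: [0.7, -0.5, 3.7]
gripper_width: 0.0232
t 13.5 p [0.5415 0.0464 0.1128] yawy -93.78 tilt [ 0.0033 -0.0002] F [ 0.74 -0.53  3.69] M [-0.234 -0.081  0.071] w 0.0232 q [ -0.5   2.5 101.   -0.   76.3  93.3]
t 13.55 p [0.5415 0.0465 0.1128] yawy -93.64 tilt [ 0.0034 -0.0002] F [ 0.07 -1.13  3.19] M [-0.296 -0.074  0.077] w 0.0231 q [ -0.5   2.5 101.   -0.   76.3  93.1]
```

View pics/w17z.png

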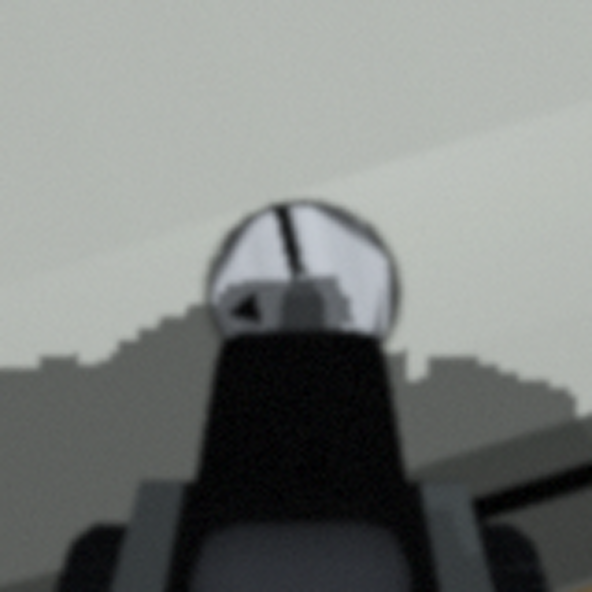

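Run:
```python
from h import *
im=env.camera("scene");cv2.imwrite("pics/s17z.png",cv2.resize(im[200:310,280:420],None,fx=5,fy=5,interpolation=cv2.INTER_CUBIC))
im=env.camera("top");cv2.imwrite("pics/t17.png",cv2.resize(im[200:280,240:370],None,fx=6,fy=6,interpolation=cv2.INTER_CUBIC))
```

```text
(no output)
```

View pics/s17z.png

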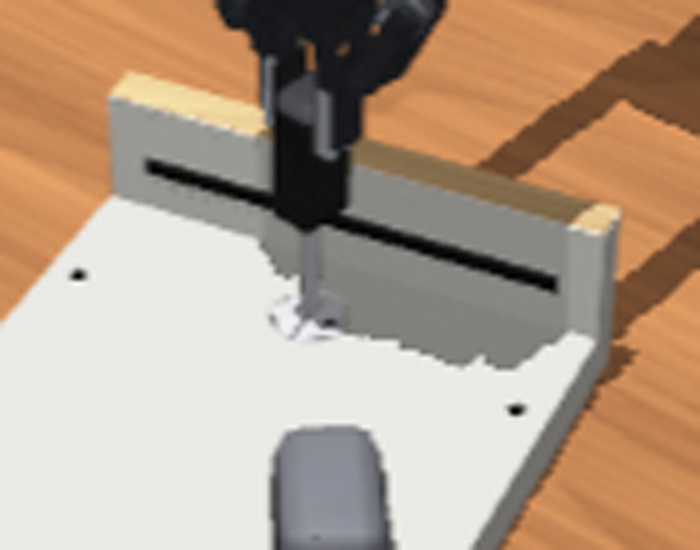

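View pics/t17.png

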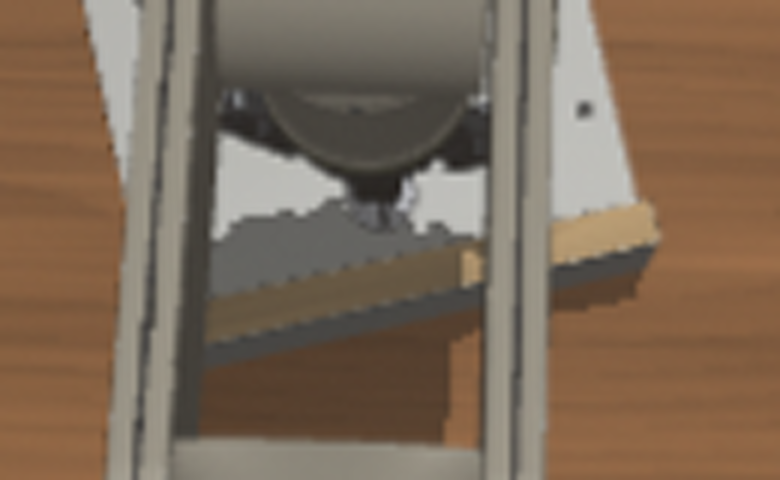

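```bash
python3 -m crank '[0,0,-0.05,0,0,0,0,0,0,-0.2,0,0,0,0,0,0,-0.5,0,0,0,0,0,0,-0.68,0,0,0,0,0,0,-0.68,0,0,0,0]';python3 - <<'E'
from h import *
st()
im=env.camera("wrist");cv2.imwrite("pics/w18.png",im); st(); go([.5786,.354,.215],-78)
E
```

```text
clock: 14.15
ee_pos: [0.5437, 0.0467, 0.2205]
tcp_rot: [[0.998, -0.062, 0.011], [-0.062, -0.998, 0.0], [0.011, -0.001, -1.0]]
ft_force: [1.0, 0.5, -0.1]
gripper_width: 0.0232
t 14.15 p [0.5437 0.0467 0.2205] yawy -93.57 tilt [0.0113 0.0002] F [ 0.96  0.51 -0.08] M [ 0.056 -0.029  0.003] w 0.0232 q [-0.5 -1.9 93.9  0.  87.3 93.1]
t 14.2 p [0.5425 0.0467 0.2176] yawy -93.58 tilt [0.0077 0.0001] F [ 0.02 -0.4  -1.36] M [-0.043  0.027  0.005] w 0.0228 q [-0.5 -1.8 94.1  0.  87.2 93.1]
xyz [ 0.1122 -2.06    0.0194] w [ 0.0002 -0.0039 -0.136 ] dist 0.3095 deg 15.6
```

View pics/w18.png

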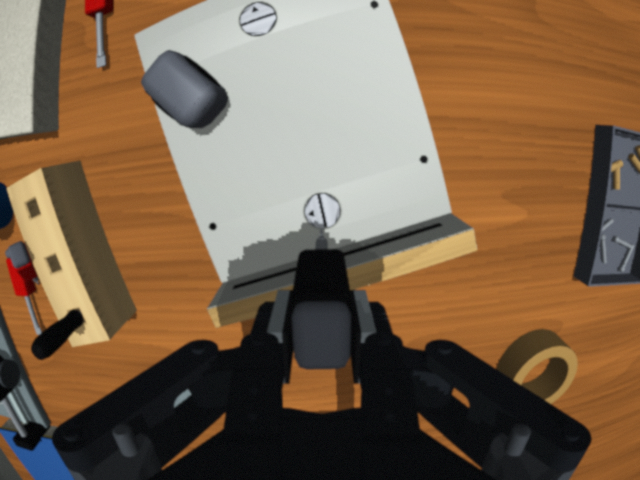

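```bash
python3 - <<'E'
import cv2
im=cv2.imread("pics/w18.png")
cv2.imwrite("pics/w18z.png",cv2.resize(im[180:310,250:400],None,fx=5,fy=5,interpolation=cv2.INTER_CUBIC)[:600])
E
python3 -m crank '[0.055,-1,0,0,0,-0.07,0,0.055,-1,0,0,0,-0.07,0,0.055,-1,0,0,0,-0.07,0,0.055,-1,0,0,0,-0.07,0]'
python3 - <<'E'
from h import *
st(); go([.5786,.354,.215],-78)
E
```

```text
clock: 14.6
ee_pos: [0.5584, 0.2014, 0.2154]
tcp_rot: [[0.996, 0.084, 0.004], [0.084, -0.996, 0.002], [0.004, -0.001, -1.0]]
ft_force: [-1.3, -0.2, -1.9]
gripper_width: 0.0233
t 14.6 p [0.5584 0.2014 0.2154] yawy -85.19 tilt [0.0041 0.0018] F [-1.29 -0.2  -1.88] M [-0.033  0.025 -0.065] w 0.0233 q [ 14.9   6.1  86.3   0.   87.4 100.1]
xyz [ 0.2192 -1.0022  0.0052] w [-0.0006 -0.0022 -0.0628] dist 0.1539 deg 7.2
```

View pics/w18z.png

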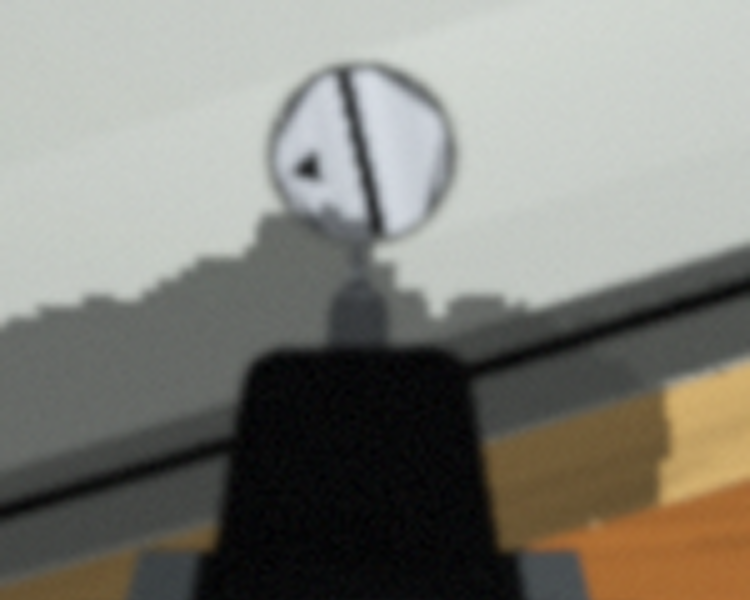

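```bash
python3 -m crank '[0.219,-1,0,0,-0.002,-0.063,0,0.219,-1,0,0,-0.002,-0.063,0,0.219,-1,0,0,-0.002,-0.063,0,0.219,-1,0,0,-0.002,-0.063,0,0.219,-1,0,0,-0.002,-0.063,0,0.219,-1,0,0,-0.002,-0.063,0]'
python3 - <<'E'
from h import *
st();c=env.get_calibration("wrist"); im=env.camera("wrist");cv2.imwrite("pics/w19.png",im);st()
import pickle; pickle.dump((c,env.observe()),open("c19.pkl","wb"))
cv2.imwrite("pics/w19z.png",cv2.resize(im[180:300,260:400],None,fx=5,fy=5,interpolation=cv2.INTER_CUBIC))
go([.5786,.354,.215],-78)
E
```

```text
clock: 15.2
ee_pos: [0.5781, 0.3524, 0.2143]
tcp_rot: [[0.978, 0.209, -0.002], [0.209, -0.978, -0.0], [-0.002, 0.0, -1.0]]
ft_force: [0.2, -0.5, -0.2]
gripper_width: 0.0229
t 15.2 p [0.5781 0.3524 0.2143] yawy -77.96 tilt [-0.0019 -0.0005] F [ 0.19 -0.48 -0.21] M [-0.057 -0.059  0.003] w 0.0229 q [ 27.   19.5  71.1   0.   89.6 105. ]
t 15.25 p [0.5784 0.352  0.2149] yawy -78.01 tilt [-0.0012 -0.    ] F [-0.35  0.47 -0.18] M [-0.041 -0.006 -0.018] w 0.0228 q [ 27.   19.4  71.1   0.   89.6 105. ]
xyz [ 0.0038 -0.0129 -0.0005] w [-0.0001  0.0006 -0.0001] dist 0.002 deg 0.1
```

View pics/w19.png

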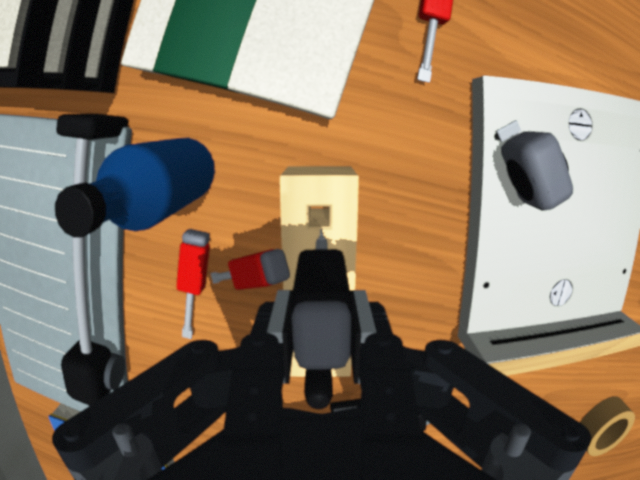

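View pics/w19z.png

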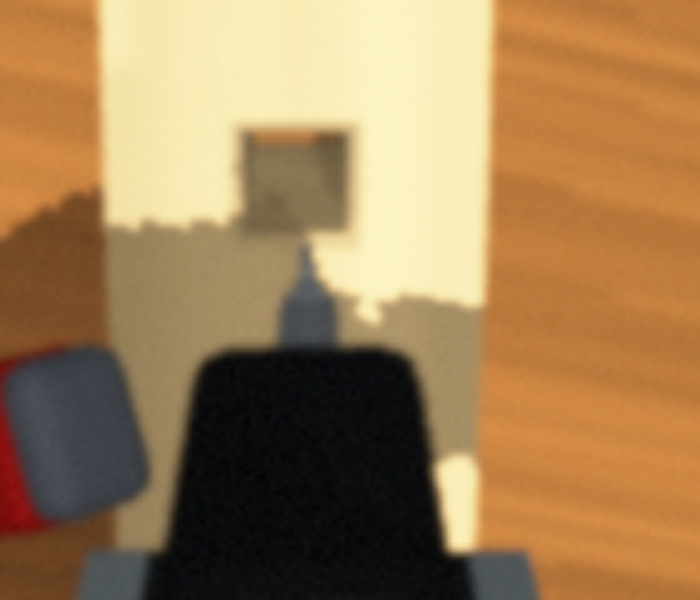

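Run:
```python
from h import *
import pickle; c,s=pickle.load(open("c19.pkl","rb"))
H=px2w("wrist",260+296/5-.4,180+180/5-.4,.075,c); print("hole",H)
for p in[(240,125),(353,235)]:print(px2w("wrist",260+p[0]/5-.4,180+p[1]/5-.4,.075,c))
R=s["tcp_rot"]; tip=s["ee_pos"]+R@[-.001,0,.089]; print("tip",tip); st()
T=H.copy(); T[2]=.215; T-=R@[-.001,0,0]; print(T); go(T,-78); go([T[0],T[1],.11],-78)
```

```text
hole [0.58045916 0.35527135 0.075     ]
[0.58771559 0.36628191 0.075     ]
[0.57314891 0.3439331  0.075     ]
tip [0.57736597 0.35178153 0.12592089]
t 15.25 p [0.5784 0.352  0.2149] yawy -78.01 tilt [-0.0012 -0.    ] F [-0.35  0.47 -0.18] M [-0.041 -0.006 -0.018] w 0.0228 q [ 27.   19.4  71.1   0.   89.6 105. ]
[0.58143735 0.35547903 0.21499886]
xyz [ 0.0243 -0.0186 -0.0006] w [-0.0001  0.0006 -0.0001] dist 0.0046 deg 0.1
xyz [ 0.0251 -0.0185  0.6994] w [-0.0001  0.0006 -0.0001] dist 0.105 deg 0.1
```

```bash
python3 -m crank '[0.021,-0.017,0.1,0,0,0,0,0.021,-0.017,0.25,0,0,0,0,0.021,-0.017,0.33,0,0,0,0,0.021,-0.017,0.37,0,0,0,0,0.021,-0.017,0.4,0,0,0,0]'
python3 - <<'E'
from h import *
st();im=env.camera("wrist");st()
cv2.imwrite("pics/w20z.png",cv2.resize(im[180:300,260:400],None,fx=5,fy=5,interpolation=cv2.INTER_CUBIC))
E
```

```text
clock: 15.75
ee_pos: [0.5809, 0.3545, 0.1542]
tcp_rot: [[0.978, 0.207, -0.002], [0.207, -0.978, -0.0], [-0.002, -0.0, -1.0]]
ft_force: [0.6, -0.9, -0.8]
gripper_width: 0.0229
t 15.75 p [0.5809 0.3545 0.1542] yawy -78.05 tilt [-0.0019 -0.0004] F [ 0.63 -0.89 -0.82] M [ 0.018 -0.013 -0.035] w 0.0229 q [ 27.1  21.6  74.7   0.   83.8 105.1]
t 15.8 p [0.5808 0.3546 0.1539] yawy -78.04 tilt [-0.0019 -0.0004] F [ 1.02  0.12 -1.44] M [ 0.05  -0.006  0.012] w 0.0227 q [ 27.1  21.6  74.7   0.   83.8 105.1]
```

View pics/w20z.png

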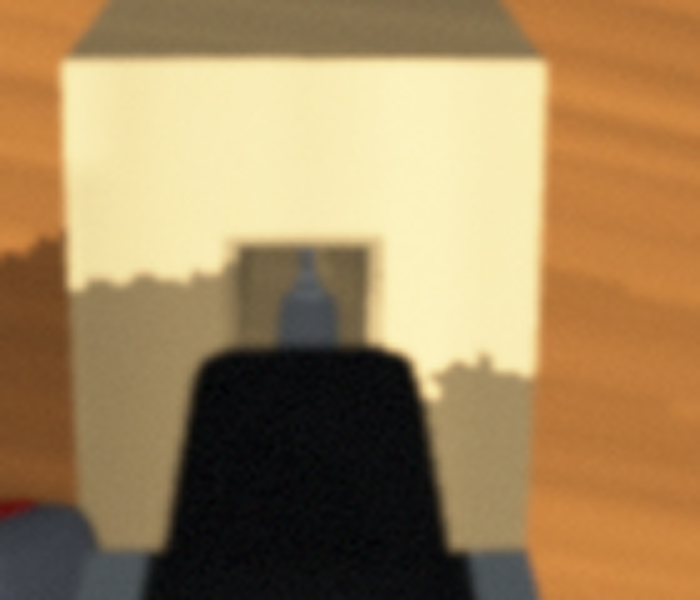

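```bash
python3 -m crank '[0,0,0.1,0,0,0,0,0,0,0.2,0,0,0,0,0,0,0.28,0,0,0,0,0,0,0.33,0,0,0,0,0,0,0.35,0,0,0,0,0,0,0.355,0,0,0,0]'
python3 - <<'E'
from h import *
st()
E
```

```text
clock: 16.4
ee_pos: [0.5805, 0.3545, 0.1001]
tcp_rot: [[0.978, 0.207, -0.003], [0.207, -0.978, -0.001], [-0.003, 0.0, -1.0]]
ft_force: [-0.6, -0.4, -0.5]
gripper_width: 0.0233
t 16.4 p [0.5805 0.3545 0.1001] yawy -78.04 tilt [-0.0025 -0.0007] F [-0.61 -0.44 -0.5 ] M [ 0.023  0.013 -0.036] w 0.0233 q [ 27.1  23.8  77.6   0.   78.7 105.1]
```

```bash
python3 -m crank '[0,0,0.01,0,0,0,0,0,0,0.014,0,0,0,0,0,0,0.014,0,0,0,0]'; python3 -m crank '[0,0,0,0,0,0,0.35,0,0,0,0,0,0,0.5,0,0,0,0,0,0,0.8,0,0,0,0,0,0,1,0,0,0,0,0,0,1]'
python3 - <<'E'
from h import *
st();im=env.camera("wrist");cv2.imwrite("pics/w21.png",im)
E
```

```text
clock: 16.7
ee_pos: [0.5807, 0.3547, 0.0985]
tcp_rot: [[0.978, 0.207, -0.002], [0.207, -0.978, -0.0], [-0.002, 0.0, -1.0]]
ft_force: [-0.7, -0.6, -1.2]
gripper_width: 0.0228
clock: 17.2
ee_pos: [0.5807, 0.3547, 0.0985]
tcp_rot: [[0.978, 0.207, -0.002], [0.207, -0.978, -0.0], [-0.002, -0.0, -1.0]]
ft_force: [0.4, 0.1, -0.5]
gripper_width: 0.0831
t 17.2 p [0.5807 0.3547 0.0985] yawy -78.03 tilt [-0.0019 -0.0004] F [ 0.44  0.09 -0.5 ] M [0.002 0.029 0.04 ] w 0.0831 q [ 27.1  23.9  77.7   0.   78.5 105.1]
```

View pics/w21.png

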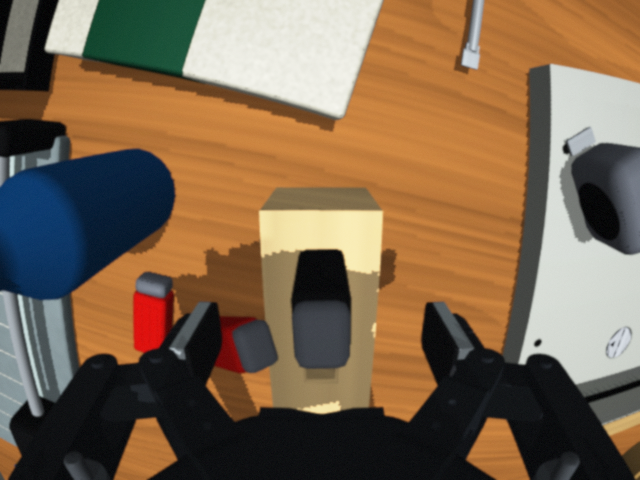

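```bash
python3 -m crank '[0,0,-0.2,0,0,0,1,0,0,-0.5,0,0,0,1,0,0,-0.85,0,0,0,1,0,0,-0.85,0,0,0,1]'; python3 -m crank '[-0.6,0,-0.3,0,0,0,1,-0.6,0,-0.3,0,0,0,1,-0.9,0,-0.3,0,0,0,1,-0.9,0,-0.3,0,0,0,1,-0.9,0,-0.3,0,0,0,1]'
python3 - <<'E'
from h import *
st()
cv2.imwrite("pics/s22.png",env.camera("scene"));cv2.imwrite("pics/t22.png",env.camera("top"))
for q in ("driver","crossdriver"): print(q,[(np.round(d["centre"],4).tolist(),round(d["conf"],2)) for d in env.tip_of("scene",q)])
im=cv2.imread("pics/t22.png");cv2.imwrite("pics/t22z.png",cv2.resize(im[140:300,170:370],None,fx=4,fy=4,interpolation=cv2.INTER_CUBIC))
E
```

```text
clock: 17.65
ee_pos: [0.5845, 0.3566, 0.2362]
tcp_rot: [[0.978, 0.207, 0.01], [0.207, -0.978, 0.006], [0.011, -0.004, -1.0]]
ft_force: [0.6, -0.5, 0.8]
gripper_width: 0.0853
clock: 18.15
ee_pos: [0.4513, 0.3283, 0.2801]
tcp_rot: [[0.978, 0.208, 0.012], [0.208, -0.978, 0.007], [0.013, -0.004, -1.0]]
ft_force: [-0.5, -0.1, 0.0]
gripper_width: 0.0854
t 18.15 p [0.4513 0.3283 0.2801] yawy -77.98 tilt [0.0118 0.0066] F [-0.52 -0.1   0.  ] M [-0.019 -0.079 -0.002] w 0.0854 q [ 30.8  -0.9  86.8  -0.   93.3 108.8]
driver [([0.4676, 0.4555, 0.0058], 0.79), ([0.6245, -0.4707, 0.0033], 0.69), ([0.7218, 0.283, 0.0088], 0.62), ([0.5825, 0.5023, 0.0004], 0.26)]
crossdriver [([0.4993, 0.0336, -0.0018], 0.55), ([0.623, -0.4697, 0.005], 0.44)]
```

View pics/s22.png

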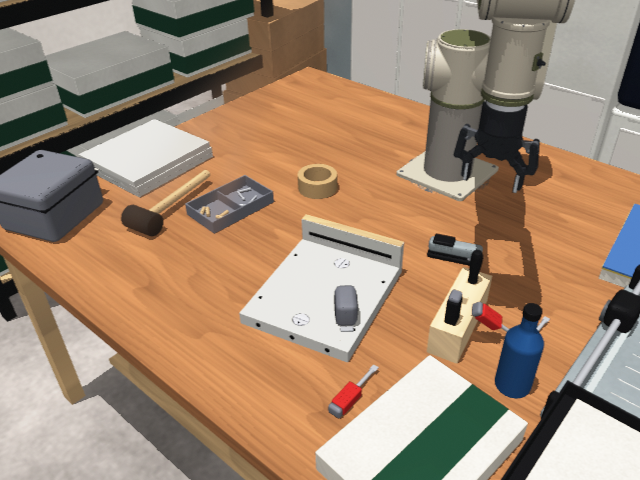

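View pics/t22z.png

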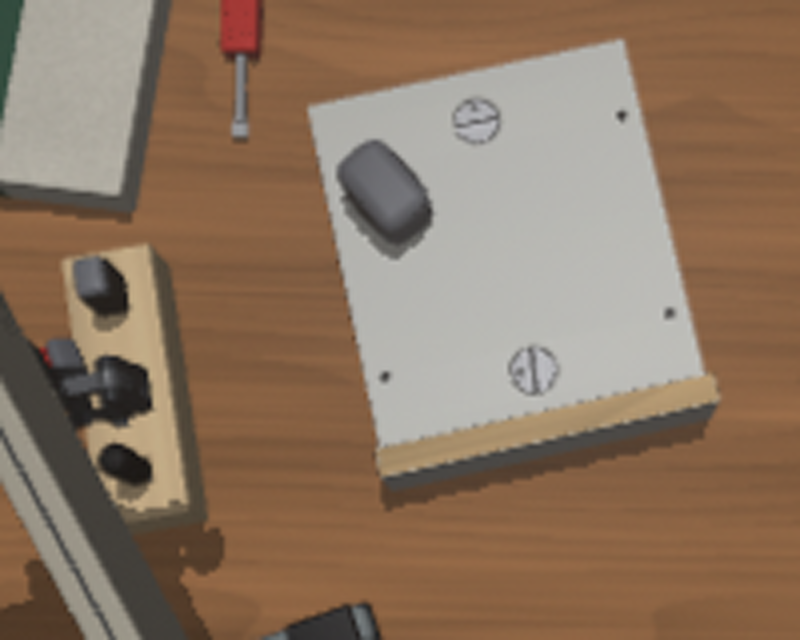

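Run:
```python
from h import *
o=np.array([.5008,.0357]);a=np.radians(14.0);ex=np.array([np.cos(a),np.sin(a)]);ey=np.array([-ex[1],ex[0]])
im=cv2.imread("pics/t22.png"); im0=cv2.imread("pics/topz.png")
c=env.get_calibration("top")
for g in(0,.003):
  print(g,[np.round((w2px("top",[*(o+ex*(-g-d)+ey*s*.125),.09],c)-[170,140])*4+1.5,1) for s in(1,-1) for d in(0,.022)])
# same for initial picture: gap via wood-coloured panel shift
for f,off in(("pics/t22z.png",0),("pics/topz.png",0)):
  I=cv2.imread(f); x=620; print(f,[tuple(I[y,x]) for y in range(395,450,5)])
st()
cv2.imwrite("pics/w23.png",env.camera("wrist"))
```

```text
0 [array([373.9, 447.6]), array([380.2, 477.5]), array([714.2, 372.3]), array([721.3, 401.7])]
0.003 [array([374.8, 451.6]), array([381. , 481.6]), array([715.2, 376.3]), array([722.3, 405.7])]
pics/t22z.png [(np.uint8(127), np.uint8(155), np.uint8(174)), (np.uint8(108), np.uint8(146), np.uint8(173)), (np.uint8(108), np.uint8(144), np.uint8(169)), (np.uint8(107), np.uint8(143), np.uint8(168)), (np.uint8(111), np.uint8(148), np.uint8(176)), (np.uint8(109), np.uint8(143), np.uint8(167)), (np.uint8(71), np.uint8(76), np.uint8(80)), (np.uint8(71), np.uint8(74), np.uint8(77)), (np.uint8(70), np.uint8(73), np.uint8(76)), (np.uint8(58), np.uint8(69), np.uint8(82)), (np.uint8(50), np.uint8(66), np.uint8(86))]
pics/topz.png [(np.uint8(187), np.uint8(192), np.uint8(192)), (np.uint8(188), np.uint8(192), np.uint8(192)), (np.uint8(109), np.uint8(112), np.uint8(113)), (np.uint8(44), np.uint8(48), np.uint8(55)), (np.uint8(50), np.uint8(63), np.uint8(80)), (np.uint8(85), np.uint8(112), np.uint8(141)), (np.uint8(112), np.uint8(150), np.uint8(178)), (np.uint8(111), np.uint8(147), np.uint8(174)), (np.uint8(109), np.uint8(144), np.uint8(169)), (np.uint8(110), np.uint8(146), np.uint8(173)), (np.uint8(117), np.uint8(154), np.uint8(180))]
t 18.35 p [0.453  0.3284 0.2795] yawy -78.07 tilt [0.0107 0.006 ] F [ 0.92 -0.36 -0.49] M [0.044 0.049 0.013] w 0.0858 q [ 30.7  -0.6  86.6  -0.   93.3 108.8]
```

View pics/w23.png

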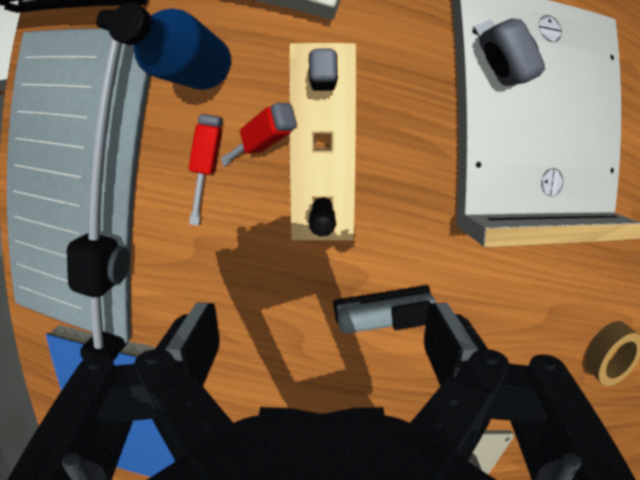

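Run:
```python
import cv2,numpy as np
t22=cv2.imread("pics/t22.png")
T=cv2.resize(t22[170:280,230:370],None,fx=5,fy=5,interpolation=cv2.INTER_CUBIC)
t0=cv2.imread("pics/top0.png");T0=cv2.resize(t0[170:280,230:370],None,fx=5,fy=5,interpolation=cv2.INTER_CUBIC)
I={"t4 pushed13N":cv2.imread("pics/t4.png"),"t5 released":cv2.imread("pics/t5.png"),"now":T,"start":T0}
for k,v in I.items():
    g=cv2.cvtColor(v,cv2.COLOR_BGR2GRAY).astype(float)
    # columns 552..585: bright->dark edge wood top/grey front face, subpixel
    r=[]
    for x in range(552,588):
        col=g[330:400,x]; b=v[330:400,x,2].astype(float); d=np.diff(b); 
        i=np.arange(len(d)); w=np.clip(-d,0,None); m=np.argmax(w[5:])+5; s=slice(max(m-6,0),m+7); r.append(330+(w[s]*i[s]).sum()/w[s].sum()-0.2*-(x-570))
    print(k,np.median(r),np.std(r))
```

```text
t4 pushed13N 356.55345243843556 0.8149239228537738
t5 released 361.3970467032967 0.5766708699381372
now 356.6078996983409 0.8698871073496186
start 334.69136212624585 28.46827219497701
```

The panel edge sits at the same place as when I pressed it fully home (356.6 against 356.6 zoomed px). After I let go by hand it was at 361.4. The driver stands upright in its hole, so I'm handing in.

```bash
python3 -c "
from rig import env
print(env.sign_off()); print(env.observe()['clock'])"
```

```text
the job is handed in; nothing more can be done
None
the job is handed in; nothing more can be done
```

The job is done and handed in at about 18.4 s of the 64 s allowed. No verdict was reported.

I pushed the end panel up to the seal and turned the cam clockwise about 1.6 rad with the flat-blade screwdriver. The screwdriver is back in its original hole in the block.

- **Panel:** in the top camera its edge is where it was when I pressed it home with 13 N (356.6 zoomed px both times). After the push alone it had sprung back to 361.4 px, about 2.5 mm. It stayed tight after I withdrew the blade, so I put the gap at about 0 mm.
- **Projection check:** an absolute projection of the panel's corners disagreed slightly. Its edges suggested anything from about 0 to 3 mm of gap, but that method was too coarse to tell 0 from 3 mm. I relied on the comparison above.
- **Cam angle:** the slot angle read about 1.5 to 1.65 rad, depending on the picture. Every reading is past the 1.4 rad needed.
- **Driver:** the last pictures show it upright and down in its hole. The networks did not report the flat-blade or cross-point screwdriver correctly in the last scene picture, so that check rests on the images.
- **Bystanders:** none looked moved, though I did not measure them. Some red look-alike drivers stand or lie differently in later scene pictures than in the first one. At least one had changed by 2.7 s, before I went near it.

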